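# Tare the counting scale with its bowl, then load two bushings

### The arm

A 7-joint arm with a two-finger parallel gripper is mounted at the origin on the work surface. World frame = base frame: x ahead of the robot, y to its left, z up, the work surface at z = 0. Lengths are in m, angles in rad, forces in N, time in s.
With the tool pointing down it reaches from about 0.4 to 0.85 m from the base axis. Payload 4.5 kg.
Tool frame: the origin (TCP) lies midway between the tips of the shut fingers; the grasp point (between the pads) lies 19 mm behind it; z points along the fingers, y is the direction in which the jaws open and shut (so a half turn about z gives the same grasp; the last joint's range is limited). The gripper opens to 88 mm and grips with 3 to 60 N. Pads are 18 mm wide; open, the fingers measure 123 mm over their backs; the gripper's body (75 mm by 187 mm) begins 45 mm behind the grasp point.
Start: joints at [1.137, 0.689, -0.195, 1.565, 0.157, 0.902, -0.215], TCP at [0.282, -0.558, 0.239] pointing down, gripper open.
Joint ranges: [-3.01, 3.01], [-0.46, 2.08], [-1.47, 1.51], [0.13, 2.56], [-1, 4.14], [0.04, 2.09], [-2.66, 2.66]. Speed limits (rad/s): [2.57, 2.57, 3.14, 3.14, 3.14, 3.14, 3.14].

### API

Orientations are given as a unit quaternion [x, y, z, w].
In Python, from plant import get_state, snapshot, finish_job, find_in gives the robot as it stands.
- The arm moves only by the shell command python3 -m creep 'ROWS' [OPENING] [FORCE]. ROWS is JSON, one flat list of numbers, 6 for each row, row after row: the shift along the tool's x, y, z in mm, then the turn, a rotation vector about the tool's x, y, z in degrees. In form: [tx, ty, tz, wx, wy, wz, tx, ty, tz, wx, wy, wz, ...]. A call has 1 to 5 rows; each row shifts and turns the pose as measured when the row begins, along the tool's axes as they then stand; what a row does not reach is not made up. A row lasts 1/12 s, in which the tool goes at most 41.7 mm and 7.16 degrees, less where a joint would pass 70% of its speed; a pose out of reach is approached as far as the arm can. A call is refused whole if a number of a shift passes 41.7 or a number of a turn 7.16, either way. A call with a gripper value outside its range is refused whole. OPENING is the finger opening in mm, from 0 to 88.1, set as the call begins (- or left out, the last holds). The fingers move at their own pace and stop on an object; FORCE is the grip in N (left out, the last holds). Time passes only in rows, so rows that do not move let the fingers close. It gives the time, the measured TCP pose, the force and the opening at its end, in the units of the state.
- get_state(): the state, without advancing time (a new reading comes with each control period).
- snapshot(name): name is "scene" or "side" or "wrist"; returns a dict with "color" (480x640x3 uint8, red, green, blue), "intrinsics" (3x3 intrinsics, pixels), "extrinsics" (4x4, takes a point from world to camera coordinates). Camera axes: x right, y down, z forward; pixel columns grow to the right and rows downward; lengths in m; the calibration is good to about 2 mm. A picture is of the moment at which its call begins. There is no depth.
- finish_job(): hands the job in, once; it reports no verdict.
Trained networks look in the newest picture that a camera, given by its name, has taken for a name from the list of things; names that differ only in an ending like _2 or _b are one class to them, and where a whole thing is asked for, a point or a joint stands for the part that bears it (a point fixed in the world has none). Each returns a list of dicts, best first, with "score" (0 to 1); they miss things now and then, are a little off and sometimes report something else, mostly with a low value. They report only what shows in the picture. A call takes as long as a camera call. They do not tell look-alikes from the thing itself.
- find_in(thing, camera): "xy" ([column, row] in pixels, amid what is visible of it).
The state is a dict: "clock": time; "q": joint angles; "qd": joint speeds; "joint_torque": joint torques, N m; "tool_pos": TCP position; "eef_rot": TCP orientation; "contact_force": force on the tool from outside, world axes, zero at the start; "moment": the same for the moment, N m; "opening": opening from 0.0 (shut) to 1.0 (fully open).
Only numpy, scipy, OpenCV 4.12 (cv2) and the standard library are available. Lean on these libraries where they do the work, as an engineer would, in place of code of your own. Each camera call takes 0.05 s, during which the arm holds its last target.

### The job

Weigh out two bushings: set the empty bowl in the middle of the scale's plate and let go of it, press the round tare button right down and release it, and only then put both flanged bushings from the tray into the bowl, leaving the plain sleeve in the tray. Set the bowl and the bushings down gently instead of letting them drop, do not press the square power key or tare again with a bushing in the bowl, and leave the other things on the bench where they are.

Things in the scene. Friction and masses are not known exactly. Their poses are not given: they have to be found in the camera images.
- plate_mid (a point): Centre of the top face of the scale's square steel plate (180 x 180 mm, 52 mm above the bench). The scale is a grey low box, fixed to the bench, 200 mm wide; its axes: x away from its console, y to the left, z up. The console, 85 mm deep and 38 mm high, adjoins the plate on the -x side (towards the robot) and carries, from left to right, the square power key, a dark display and the round tare button.
- tare_top (a point): Centre of the top of the round grey tare button (28 mm across) in its black housing, at the right (-y) end of the scale's console, 132 mm from the plate's centre along the scale's -x and 68 mm along -y. Pressed straight down.
- tare (a joint): Travel of the tare button in m: 0 up, 0.006 fully down. It springs back; about 5 N presses it fully down, and it counts as pressed from 0.0045.
- power_top (a point): Centre of the top of the small square power key (12 x 20 mm, 8 mm high) at the left (+y) end of the console, 140 mm from the tare button. Not to be pressed.
- power (a joint): Travel of the power key in m: 0 up, 0.004 fully down.
- bowl_mid (a point): Centre of the loose grey plastic bowl, half-way up (25 mm above its underside); z up. Round, 140 mm across at the rim, 50 mm high, wall 8 mm thick and nearly upright above the lowest 14 mm, inner floor 6 mm above the underside, foot 112 mm across, about 0.18 kg. It can be carried by pinching the wall at the rim from above, one finger inside.
- bowl: The same bowl; origin at the centre of its underside, z up.
- tray: Shallow cardboard tray fixed to the bench, 200 mm along its x, 150 mm along its y, walls 15 mm high and 5 mm thick, floor 5 mm above the bench; origin at the centre of its underside. The two flanged bushings and the plain sleeve stand in it in a row along its x, about 55 mm apart, in any order, so fingers fit best on either side in its y.
- bushing_a_mid (a point): Centre (20 mm above the underside) of one flanged bushing: upright steel round, 40 mm high, barrel 26 mm across, with a flange 44 mm across and 6 mm thick at the bottom; about 0.12 kg. z along its axis.
- bushing_b_mid (a point): The same for the other, identical flanged bushing.
- bushing_a: The first flanged bushing; origin at the centre of its underside.
- bushing_b: The second flanged bushing; origin at the centre of its underside.
- sleeve: Plain steel sleeve without a flange, 26 mm across, 40 mm high, standing in the tray with the bushings; origin at the centre of its underside. Stays in the tray.
- carton: Bystander: closed cardboard carton 70 x 110 x 60 mm; origin under its centre.
- jar: Bystander: white jar, 64 mm across, 75 mm high; origin under its centre.
- tape: Bystander: roll of black tape, 90 mm across, 24 mm high, lying flat; origin under its centre.
- driver: Bystander: screwdriver lying on the bench, about 200 mm long; origin under it, x along it to the tip.
- can: Bystander: green can, 66 mm across, 120 mm high; origin under its centre.
- nut: Bystander: dark steel hexagon nut, 36 mm across its flats, 18 mm high; origin under its centre.
Not all that is in view belongs to the job. What is shaped like the bushing_a but brown or orange is not meant.

How it is judged:
By the outcome, as a careful person would: the job done as asked, in the order asked, and still so for the second after the job is handed in, with the robot touching nothing.
It also fails if it takes over 70 s, if anything falls off the work surface, if the arm or the gripper's body presses on something with over 40 N, if the wrist force passes 120 N, or if a joint passes its speed limit or range.

## Working session

There is one attempt and no reset: what is moved stays moved. The work goes in short steps, Python scripts to look and compute and a shell command to move; the robot and the scene stay as the last step left them, time stands still between calls to the robot, and variables do not carry over. Pictures are saved under pics/ and viewed, and the job is handed in when it is done.

```bash
ls; mkdir -p pics
python3 - <<'E'
from plant import *
import cv2
s=get_state();print(s)
for n in ["scene","side","wrist"]:
    p=snapshot(n);cv2.imwrite(f"pics/a_{n}.png",p["color"][:,:,::-1])
    print(n,p["intrinsics"],p["extrinsics"])
    for t in ["plate_mid","tare_top","power_top","bowl","bushing_a","sleeve","tray"]:
        print(t,[(d["xy"],round(d["score"],2)) for d in find_in(t,n)][:5])
E
```

```text
pics
{'clock': 0.0, 'q': array([ 1.13684539,  0.68998046, -0.19452539,  1.56632099,  0.15728756,
        0.90246661, -0.21512716]), 'qd': array([-1.91887971e-04, -5.14846038e-05, -6.03761643e-04,  3.36188425e-05,
       -8.21502353e-04, -3.34243206e-05, -1.76539015e-03]), 'joint_torque': array([-5.32340946e-04, -5.27567410e+01, -1.26671948e+00, -1.53430080e+01,
       -5.26411354e-02,  6.60862774e-03,  2.02084548e-04]), 'tool_pos': array([ 0.28149018, -0.55733571,  0.23791864]), 'eef_rot': array([ 9.72768747e-01,  2.31776115e-01, -2.58878121e-04, -8.54103118e-04]), 'contact_force': array([-0.12668498, -0.74446571, -0.04610349]), 'moment': array([-0.08328273,  0.00839752, -0.01391108]), 'opening': 1.00064835577012}
scene [[511.34613934   0.         312.9965036 ]
 [  0.         511.34613934 239.79920734]
 [  0.           0.           1.        ]] [[-0.75965967  0.65005784 -0.01849286  0.41600506]
 [ 0.41755195  0.46575724 -0.78020546 -0.18596249]
 [-0.49856549 -0.60041236 -0.62524991  1.51145069]
 [ 0.          0.          0.          1.        ]]
plate_mid [([297.3, 258.8], 0.72)]
tar
[... 690 characters left out ...]
.36)]
power_top [([346.1, 266.3], 0.38)]
bowl [([385.2, 155.3], 0.7)]
bushing_a [([327.1, 400.3], 0.9), ([393.7, 411.7], 0.79), ([269.4, 376.8], 0.72), ([378.6, 474.3], 0.49), ([297.5, 384.8], 0.31)]
sleeve [([295.6, 385.6], 0.75)]
tray [([299.9, 395.8], 0.66), ([384.0, 156.5], 0.61)]
wrist [[426.85183565   0.         325.04534009]
 [  0.         426.85183565 245.4592484 ]
 [  0.           0.           1.        ]] [[ 0.45098187 -0.89253248  0.001062   -0.62612779]
 [-0.847285   -0.42774442  0.31486955 -0.04401048]
 [-0.28057704 -0.14290027 -0.94913436  0.38995501]
 [ 0.          0.          0.          1.        ]]
plate_mid []
tare_top []
power_top []
bowl []
bushing_a []
sleeve []
tray []
```

View pics/a_scene.png

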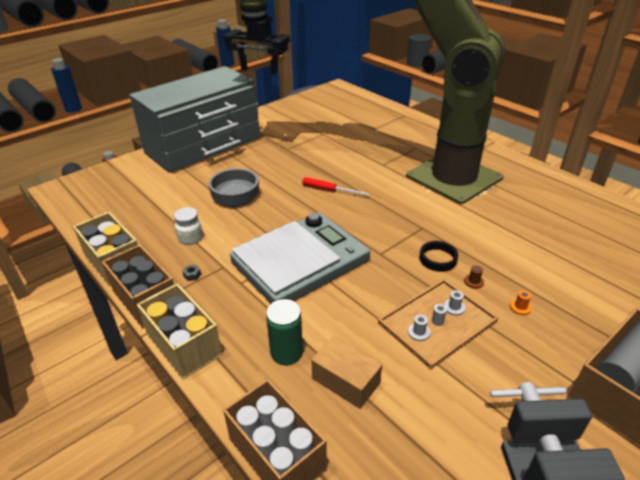

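View pics/a_side.png

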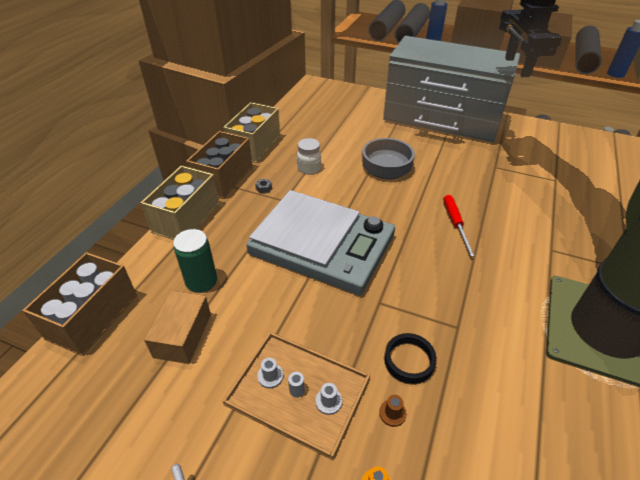

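View pics/a_wrist.png

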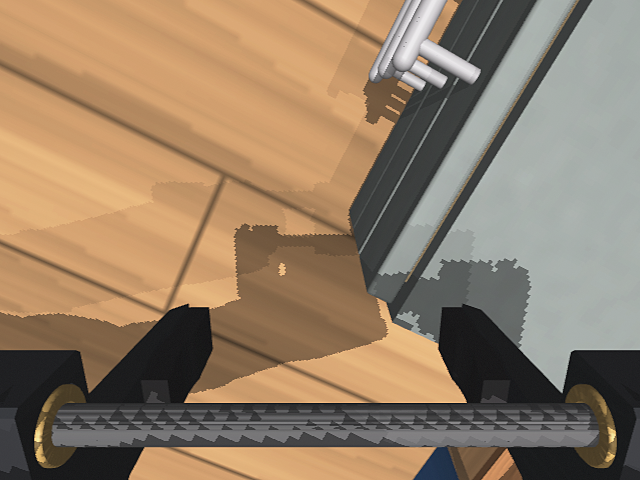

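The steel flanged bushings are in the tray at about scene (419,326) and (456,301), side (269,372) and (328,398). The plain sleeve is between them at scene (439,315), side (296,385). Brown and orange look-alikes stand outside the tray at scene (475,277) and (521,302). The tare button is at scene (314,218), side (373,224), and the power key is at side (347,268). I'll enlarge to measure these.

```bash
cat > h.py <<'E'
import numpy as np,cv2
from plant import *
def load(n,f=None):
    return snapshot(n)
def proj(p,X):
    X=np.atleast_2d(X);E=p["extrinsics"];c=X@E[:3,:3].T+E[:3,3];u=c@p["intrinsics"].T
    return u[:,:2]/u[:,2:]
def back(p,uv,z):
    E=p["extrinsics"];R=E[:3,:3];C=-R.T@E[:3,3]
    d=R.T@np.linalg.inv(p["intrinsics"])@np.array([uv[0],uv[1],1.]);return C+d*(z-C[2])/d[2]
def tri(ps,uvs):
    A=[];b=[]
    for p,uv in zip(ps,uvs):
        E=p["extrinsics"];R=E[:3,:3];C=-R.T@E[:3,3]
        d=R.T@np.linalg.inv(p["intrinsics"])@np.array([uv[0],uv[1],1.]);d/=np.linalg.norm(d)
        M=np.eye(3)-np.outer(d,d);A.append(M);b.append(M@C)
    return np.linalg.solve(sum(A),sum(b))
def crop(im,x0,y0,w,h,s,name):
    c=cv2.resize(im[y0:y0+h,x0:x0+w,::-1],None,fx=s,fy=s,interpolation=cv2.INTER_CUBIC)
    cv2.imwrite("pics/"+name,c)
E
python3 - <<'E'
from h import *
import pickle
a=snapshot("scene");b=snapshot("side")
pickle.dump((a,b),open("cams.pkl","wb"))
crop(a["color"],370,240,180,130,4.4,"b_sc_tray.png")
crop(a["color"],200,150,180,150,4,"b_sc_scale.png")
crop(b["color"],220,330,220,150,3.6,"b_si_tray.png")
crop(b["color"],240,120,190,180,3.3,"b_si_scale.png")
E
```

```text
(no output)
```

View pics/b_sc_tray.png

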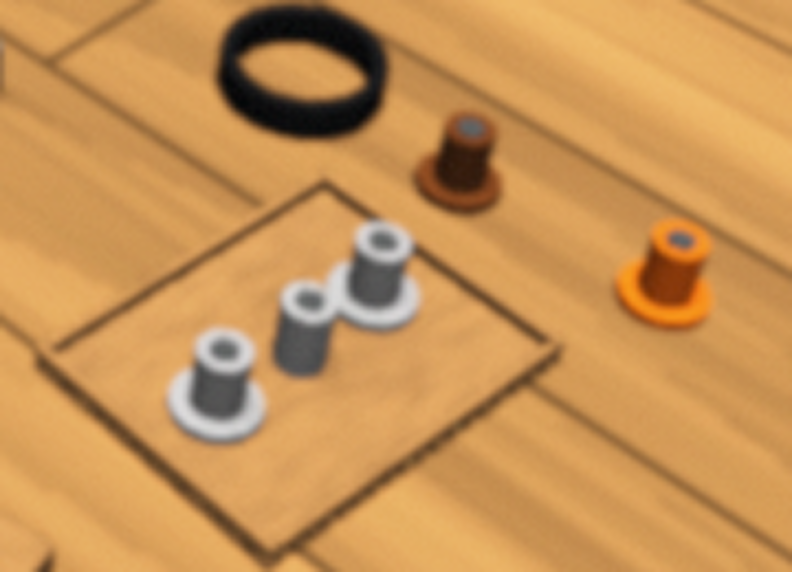

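View pics/b_si_tray.png

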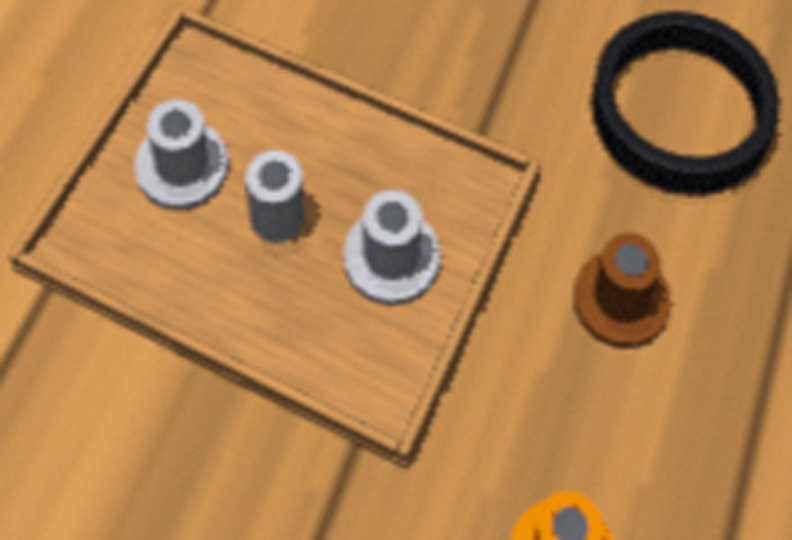

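View pics/b_sc_scale.png

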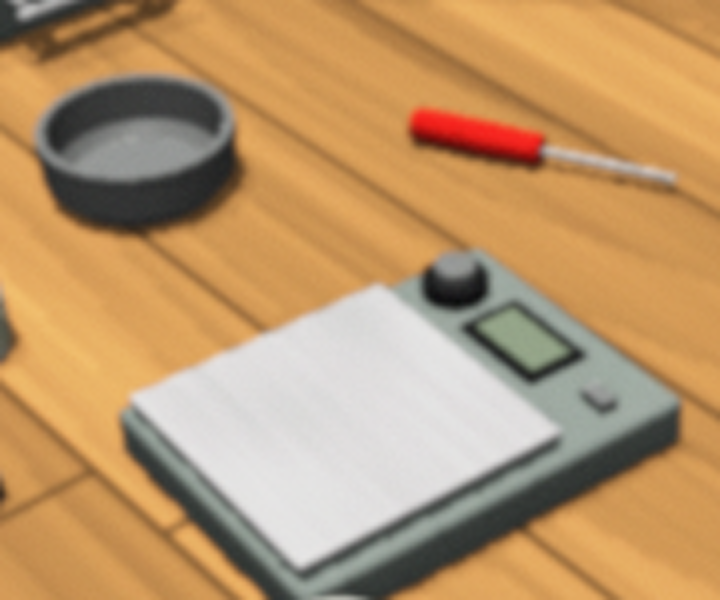

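View pics/b_si_scale.png

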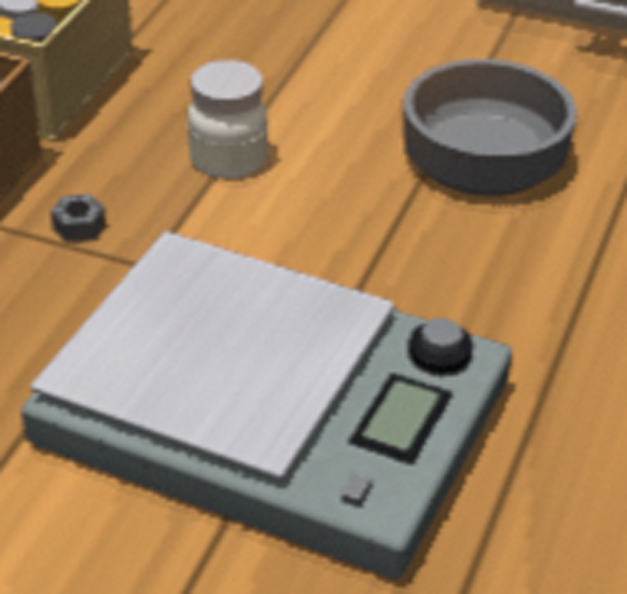

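Run:
```python
from h import *
import pickle
from scipy.optimize import least_squares
a,b=pickle.load(open("cams.pkl","rb"))
np.set_printoptions(precision=4,suppress=True)
sc1=lambda p:(370+p[0]/4.4,240+p[1]/4.4)
si1=lambda p:(220+p[0]/3.6,330+p[1]/3.6)
sc2=lambda p:(200+p[0]/4,150+p[1]/4)
si2=lambda p:(240+p[0]/3.3,120+p[1]/3.3)
for n,p,q,z in [("B1",(225,348),(176,122),.045),("B2",(384,240),(393,217),.045),("SL",(309,299),(274,175),.045)]:
    print(n,tri([a,b],[sc1(p),si1(q)]),back(a,sc1(p),z),back(b,si1(q),z))
for n,p,q,z in [("tray0",(325,183),(530,165),.015),("tray1",(557,350),(408,458),.015),("tray2",(268,555),(17,262),.015),("tray3",(45,355),(185,18),.015)]:
    print(n,tri([a,b],[sc1(p),si1(q)]),back(a,sc1(p),z),back(b,si1(q),z))
c=[]
for n,p,q,z in [("tare",(457,263),(442,335),.06),("power",(602,393),(358,485),.046),("pl_far_r",(133,402),(167,235),.052),("pl_near_r",(378,288),(393,303),.052),("pl_near_l",(560,435),(283,476),.052),("pl_far_l",(300,568),(35,388),.052)]:
    t=tri([a,b],[sc2(p),si2(q)]);c.append((back(a,sc2(p),z)+back(b,si2(q),z))/2);print(n,t,back(a,sc2(p),z),back(b,si2(q),z))
c=np.array(c);pl=c[2:];m=pl.mean(0);x=(pl[0]+pl[3]-pl[1]-pl[2]);yaw=np.arctan2(x[1],x[0]);y=(pl[2]+pl[3]-pl[0]-pl[1]);print("plate",m,np.degrees(yaw),np.degrees(np.arctan2(-y[0],y[1])),np.linalg.norm(x)/2,np.linalg.norm(y)/2)
R=np.array([[np.cos(yaw),-np.sin(yaw)],[np.sin(yaw),np.cos(yaw)]]);print("tare pred",m[:2]+R@[-.132,-.068],"power pred",m[:2]+R@[-.132,.072])
for cam,f,pts in [(a,sc2,[(37,140),(236,130),(135,75)]),(b,si2,[(403,125),(576,130),(490,60)])]:
    P=np.array([back(cam,f(p),.05)[:2] for p in pts])
    r=least_squares(lambda v:np.linalg.norm(P-v,axis=1)-.07,P.mean(0)+[0,0]);print("bowl",r.x,r.fun)
for n in (("scene",a),("side",b)):
    for t,z in (("bowl_mid",.025),("tare_top",.06),("bushing_a_mid",.025),("jar",.037),("nut",.009),("can",.06),("carton",.03),("tape",.012),("driver",.01)):
        for d in find_in(t,n[0])[:4]: print(n[0],t,round(d["score"],2),d["xy"],back(n[1],d["xy"],z))
```

```text
B1 [0.5425 0.3258 0.0447] [0.5429 0.3265 0.045 ] [0.5425 0.3254 0.045 ]
B2 [0.4327 0.3308 0.0443] [0.4335 0.3315 0.045 ] [0.4326 0.3309 0.045 ]
SL [0.4898 0.332  0.0442] [0.4905 0.3323 0.045 ] [0.4896 0.3324 0.045 ]
tray0 [0.3881 0.2661 0.0091] [0.3945 0.2713 0.015 ] [0.3876 0.2676 0.015 ]
tray1 [0.394  0.4094 0.004 ] [0.4044 0.414  0.015 ] [0.3928 0.4129 0.015 ]
tray2 [0.5905 0.3967 0.0052] [0.5972 0.4003 0.015 ] [0.5866 0.4005 0.015 ]
tray3 [0.5787 0.2519 0.0059] [0.5854 0.258  0.015 ] [0.5754 0.2564 0.015 ]
tare [ 0.4852 -0.0659  0.0577] [ 0.4866 -0.0648  0.06  ] [ 0.4845 -0.0622  0.06  ]
power [0.494  0.0726 0.0452] [0.4953 0.0745 0.046 ] [0.494 0.072 0.046]
pl_far_r [ 0.7042 -0.1024  0.0464] [ 0.7079 -0.0951  0.052 ] [ 0.7013 -0.0973  0.052 ]
pl_near_r [ 0.5286 -0.0925  0.0475] [ 0.533 -0.086  0.052] [ 0.5274 -0.0892  0.052 ]
pl_near_l [0.5385 0.0843 0.0462] [0.5438 0.0907 0.052 ] [0.5368 0.0877 0.052 ]
pl_far_l [0.7152 0.0734 0.0469] [0.7181 0.078  0.052 ] [0.7122 0.0776 0.052 ]
plate [ 0.6226 -0.0042  0.052 ] -3.273877003204813 -3.3731762154804867 0.17490426090390487 0.1756880
[... 1283 characters left out ...]
1] [ 0.4868 -0.0557  0.06  ]
side tare_top 0.18 [301.9, 397.7] [0.4642 0.3652 0.06  ]
side bushing_a_mid 0.89 [392.1, 412.8] [0.3302 0.3189 0.025 ]
side bushing_a_mid 0.77 [330.8, 401.2] [0.4268 0.3376 0.025 ]
side jar 0.71 [270.8, 376.3] [0.5319 0.3406 0.037 ]
side jar 0.68 [309.6, 156.1] [ 0.7274 -0.2693  0.037 ]
side nut 0.62 [265.6, 187.6] [ 0.7911 -0.1348  0.009 ]
side can 0.75 [196.2, 259.2] [0.777  0.1802 0.06  ]
side carton 0.72 [178.6, 327.7] [0.7319 0.3146 0.03  ]
side carton 0.36 [266.7, 375.1] [0.5414 0.338  0.03  ]
side tape 0.83 [405.2, 370.4] [0.3304 0.2313 0.012 ]
side tape 0.39 [371.1, 221.5] [ 0.5031 -0.1121  0.012 ]
side driver 0.86 [454.3, 215.6] [ 0.3269 -0.2104  0.01  ]
```

Run:
```python
from h import *
import pickle
a,b=pickle.load(open("cams.pkl","rb"))
np.set_printoptions(precision=3,suppress=True)
for uv in [(152,165),(258,130)]: print("scene bench",back(a,uv,0))
for uv in [(388,108),(503,136)]: print("side bench",back(b,uv,0))
print("top front", tri([a,b],[(133,98),(388,68)]),tri([a,b],[(256,72),(515,72)]), tri([a,b],[(150,110),(388,68)]))
for z in (.1,.15,.2): print(z,[back(a,u,z)[:2] for u in [(148,110),(256,85),(133,97),(231,70)]],[back(b,u,z)[:2] for u in [(388,62),(514,72),(400,40),(519,52)]])
print(proj(a,get_state()["tool_pos"]),proj(b,get_state()["tool_pos"]))
```

```text
scene bench [ 0.635 -0.672  0.   ]
scene bench [ 0.25  -0.642  0.   ]
side bench [ 0.625 -0.671  0.   ]
side bench [ 0.259 -0.641  0.   ]
top front [ 0.636 -0.668  0.177] [ 0.282 -0.572  0.226] [ 0.622 -0.611  0.179]
0.1 [array([ 0.543, -0.836]), array([ 0.159, -0.765]), array([ 0.533, -0.97 ]), array([ 0.143, -0.951])] [array([ 0.669, -0.783]), array([ 0.277, -0.869]), array([ 0.683, -0.983]), array([ 0.277, -1.042])]
0.15 [array([ 0.586, -0.726]), array([ 0.229, -0.659]), array([ 0.577, -0.85 ]), array([ 0.214, -0.832])] [array([ 0.64 , -0.667]), array([ 0.28 , -0.746]), array([ 0.653, -0.85 ]), array([ 0.28 , -0.904])]
0.2 [array([ 0.629, -0.616]), array([ 0.299, -0.554]), array([ 0.62, -0.73]), array([ 0.285, -0.714])] [array([ 0.611, -0.55 ]), array([ 0.283, -0.622]), array([ 0.623, -0.717]), array([ 0.283, -0.767])]
[[258.735  70.82 ]] [[516.754  67.266]]
```

```bash
python3 -m creep '[30,-20,0,0,0,6.7, 35,-12,0,0,0,6.7, 35,-12,0,0,0,6.7, 35,-8,0,0,0,6.7, 30,-25,0,0,0,0]' 40 20
cat >> h.py <<'E'
from scipy.spatial.transform import Rotation as Ro
def rel(target,yaw=None):
    s=get_state();R=Ro.from_quat(s["eef_rot"]);x=R.as_matrix()[:,0]
    print("t",round(s["clock"],2),"pos",np.round(s["tool_pos"],4),"yaw",round(np.degrees(np.arctan2(x[1],x[0])),2),"op",round(s["opening"]*88.1,1),"F",np.round(s["contact_force"],1),"zaxis",np.round(R.as_matrix()[:,2],3))
    print("tool mm",np.round(R.inv().apply(np.array(target)-s["tool_pos"])*1000,1))
    if yaw is not None:
        T=Ro.from_euler("ZX",[np.radians(yaw),np.pi]);print("rotvec deg",np.round(np.degrees((R.inv()*T).as_rotvec()),2))
E
python3 -c "
from h import *
rel([.5365,-.28,.15],0)"
```

```text
clock: 2.62
tool_pos: [0.4162, -0.4548, 0.2378]
eef_rot: [1.0, -0.019, -0.003, 0.003]
contact_force: [-0.2, -1.0, 0.0]
opening: 0.646
t 2.62 pos [ 0.4162 -0.4548  0.2378] yaw -2.23 op 56.9 F [-0.2 -1.   0. ] zaxis [-0.007 -0.007 -1.   ]
tool mm [ 114.  -179.9   85.8]
rotvec deg [ 0.38  0.38 -2.23]
```

```bash
python3 -m creep '[25,-40,10,0,0,-2.2, 25,-38,10,0.3,0.3,0, 25,-38,10,0,0,0, 25,-38,10,0,0,0, 14,-26,10,0,0,0]' 40 20
python3 - <<'E'
from h import *
rel([.5365,-.28,.12],0)
w=snapshot("wrist");cv2.imwrite("pics/c_wrist.png",w["color"][:,:,::-1])
a=np.linspace(0,2*np.pi,9)
print(proj(w,[[.5365,-.346,.006],[.5365,-.346,.05],[.5365,-.276,.05],[.5365,-.284,.05],[.5365,-.416,.05],[.6065,-.346,.05],[.4665,-.346,.05]]).round(0))
E
```

```text
clock: 3.03
tool_pos: [0.5284, -0.2899, 0.1929]
eef_rot: [1.0, 0.001, 0.005, 0.003]
contact_force: [0.6, 0.3, 0.5]
opening: 0.456
t 3.03 pos [ 0.5284 -0.2899  0.1929] yaw 0.12 op 40.1 F [0.6 0.3 0.5] zaxis [ 0.01  -0.007 -1.   ]
tool mm [  7.4 -10.4  72.9]
rotvec deg [ 0.38 -0.54  0.12]
[[392. 204.]
 [402. 217.]
 [302. 217.]
 [313. 217.]
 [502. 217.]
 [408. 112.]
 [397. 308.]]
```

View pics/c_wrist.png

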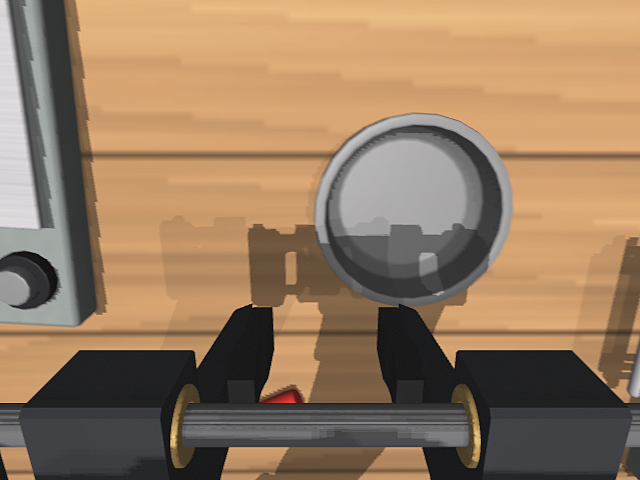

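```bash
python3 -m creep '[7,0,25,0.4,-0.5,0, 0,0,0,0,0,0, 0,0,0,0,0,0]' 40 20
python3 - <<'E'
from h import *
import pickle
a,b=pickle.load(open("cams.pkl","rb"))
rel([.5365,-.28,.12],0)
w=snapshot("wrist");pickle.dump(w,open("w.pkl","wb"))
t=np.linspace(0,2*np.pi,60)
ims=[]
for p,box,s in ((a,(195,160,80,55),5),(b,(350,130,75,55),5),(w,(260,60,300,240),1.4)):
    for c,col in (((.5365,-.346),(0,0,255)),((.5365,-.354),(0,255,0))):
        pass
    x0,y0,ww,hh=box
    im=cv2.resize(p["color"][y0:y0+hh,x0:x0+ww,::-1],None,fx=s,fy=s,interpolation=cv2.INTER_CUBIC).copy()
    for c,col in (((.5365,-.346),(0,0,255)),((.5365,-.354),(0,255,0))):
        for uv in proj(p,np.c_[c[0]+.07*np.cos(t),c[1]+.07*np.sin(t),0*t+.05]):
            cv2.circle(im,tuple(int(v) for v in ((uv-[x0,y0]+.5)*s)),1,col,-1)
    ims.append(im)
W=800;out=np.zeros((600,W,3),np.uint8)
out[:275,:400]=ims[0];out[:275,410:785]=ims[1];h,w_=ims[2].shape[:2];h=min(h,320);out[278:278+h,:w_]=ims[2][:h]
cv2.imwrite("pics/d.png",out)
E
```

```text
clock: 3.33
tool_pos: [0.5413, -0.2756, 0.1648]
eef_rot: [1.0, 0.011, 0.0, -0.005]
contact_force: [-0.1, -0.7, 1.2]
opening: 0.454
t 3.33 pos [ 0.5413 -0.2756  0.1648] yaw 1.23 op 40.0 F [-0.1 -0.7  1.2] zaxis [ 0.     0.011 -1.   ]
tool mm [-4.9  4.8 44.7]
rotvec deg [-0.62 -0.01  1.23]
```

View pics/d.png

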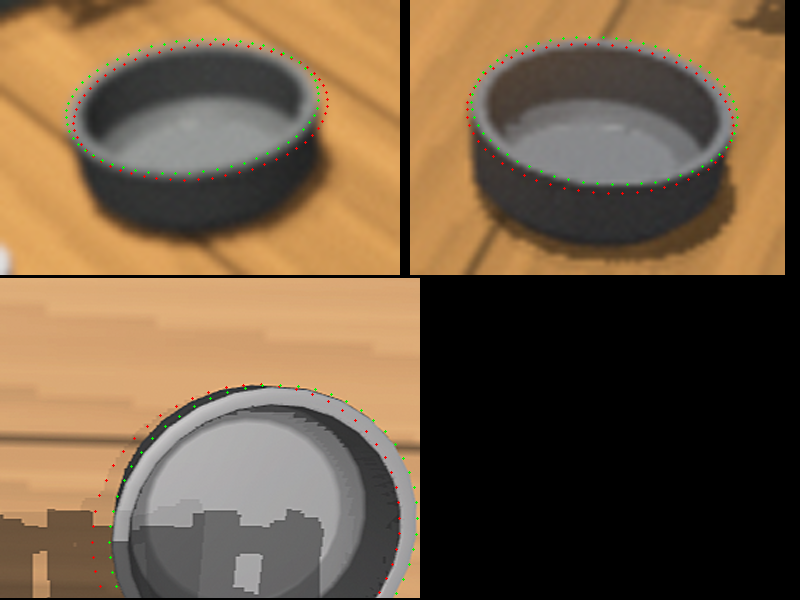

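```bash
python3 -m creep '[-3,6,25,-0.6,0,1.2, -3,5,25,0,0,0, 0,0,25,0,0,0, 0,0,10,0,0,0, 0,0,0,0,0,0]' 40 20; 
python3 -c "
from h import *
rel([.535,-.287,.024],0)"
```

```text
clock: 3.8
tool_pos: [0.5352, -0.2955, 0.0843]
eef_rot: [1.0, -0.005, 0.005, 0.004]
contact_force: [-0.3, 0.5, 0.9]
opening: 0.454
t 3.8 pos [ 0.5352 -0.2955  0.0843] yaw -0.57 op 40.0 F [-0.3  0.5  0.9] zaxis [ 0.009 -0.009 -1.   ]
tool mm [-0.9 -9.1 60.3]
rotvec deg [ 0.5  -0.54 -0.57]
```

```bash
python3 -m creep '[0,-4,0,0.4,-0.4,-0.5, 0,-2,0,0,0,0, 0,0,0,0,0,0]' 40 20
python3 - <<'E'
from h import *
rel([.535,-.287,.024],0)
w=snapshot("wrist");cv2.imwrite("pics/e_wrist.png",w["color"][:,:,::-1])
print(proj(w,[[.535,-.353,.05],[.535,-.283,.05],[.535,-.291,.05],[.535,-.423,.05],[.605,-.353,.05]]).round(0))
E
```

```text
clock: 4.05
tool_pos: [0.5356, -0.2918, 0.0879]
eef_rot: [1.0, -0.002, 0.003, 0.002]
contact_force: [-0.5, 0.6, 0.2]
opening: 0.456
t 4.05 pos [ 0.5356 -0.2918  0.0879] yaw -0.21 op 40.2 F [-0.5  0.6  0.2] zaxis [ 0.005 -0.004 -1.   ]
tool mm [-1.  -5.  63.9]
rotvec deg [ 0.21 -0.29 -0.21]
[[452. 288.]
 [303. 289.]
 [320. 289.]
 [601. 287.]
 [467. 134.]]
```

View pics/e_wrist.png

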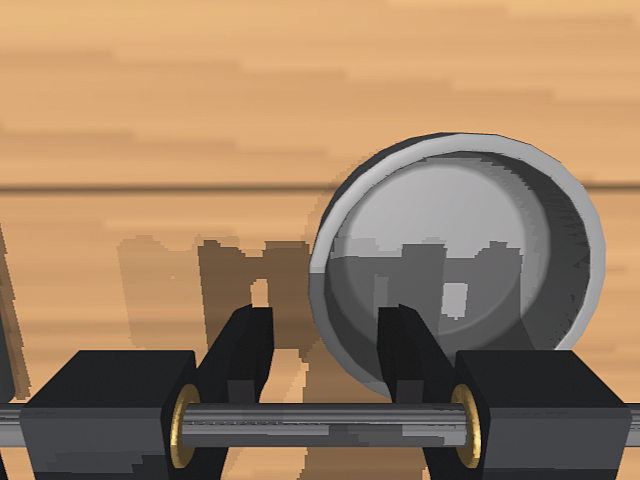

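```bash
python3 -m creep '[0,-2,20,0.2,-0.3,-0.2, 0,0,20,0,0,0, 0,0,14,0,0,0, 0,0,5,0,0,0, 0,0,0,0,0,0]' 40 20; 
python3 -c "
from h import *
rel([.535,-.289,.024],0)"
```

```text
clock: 4.52
tool_pos: [0.5411, -0.2918, 0.0329]
eef_rot: [1.0, 0.0, 0.006, 0.003]
contact_force: [0.2, 0.2, -0.9]
opening: 0.453
t 4.52 pos [ 0.5411 -0.2918  0.0329] yaw 0.06 op 39.9 F [ 0.2  0.2 -0.9] zaxis [ 0.011 -0.006 -1.   ]
tool mm [-6.2 -2.8  8.8]
rotvec deg [ 0.32 -0.65  0.06]
```

```bash
python3 -m creep '[-4,-2,5,0.3,-0.6,0, -1,0,2,0,0,0, 0,0,0,0,0,0]' 40 20; python3 -m creep '[0,0,0,0,0,0, 0,0,0,0,0,0, 0,0,0,0,0,0, 0,0,0,0,0,0, 0,0,0,0,0,0]' 2 25;
python3 -c "
from h import *
rel([.535,-.289,.024],0)"
```

```text
clock: 4.77
tool_pos: [0.5366, -0.29, 0.0268]
eef_rot: [1.0, 0.001, 0.001, 0.0]
contact_force: [-0.1, -0.7, 0.3]
opening: 0.452
clock: 5.18
tool_pos: [0.5374, -0.2906, 0.0286]
eef_rot: [1.0, 0.0, 0.002, 0.001]
contact_force: [-0.6, 0.1, -0.8]
opening: 0.099
t 5.18 pos [ 0.5374 -0.2906  0.0286] yaw 0.04 op 8.7 F [-0.6  0.1 -0.8] zaxis [ 0.004 -0.002 -1.   ]
tool mm [-2.4 -1.6  4.6]
rotvec deg [ 0.11 -0.23  0.04]
```

```bash
python3 -m creep '[0,0,-5,0,0,0, 0,0,-15,0,0,0, 0,0,-25,0,0,0, 0,0,-30,0,0,0, 0,0,-20,0,0,0]'
python3 - <<'E'
from h import *
rel([.6225,.062,.17],0)
w=snapshot("wrist");cv2.imwrite("pics/f_wrist.png",w["color"][:,:,::-1])
w=snapshot("side");crop(w["color"],240,100,240,180,3.3,"f_side.png")
E
```

```text
clock: 5.6
tool_pos: [0.5329, -0.2887, 0.1224]
eef_rot: [1.0, 0.0, -0.004, -0.002]
contact_force: [1.0, 0.2, -1.3]
opening: 0.087
t 5.6 pos [ 0.5329 -0.2887  0.1224] yaw 0.02 op 7.7 F [ 1.   0.2 -1.3] zaxis [-0.008  0.003 -1.   ]
tool mm [  89.4 -350.8  -47.1]
rotvec deg [-0.19  0.44  0.02]
```

View pics/f_wrist.png

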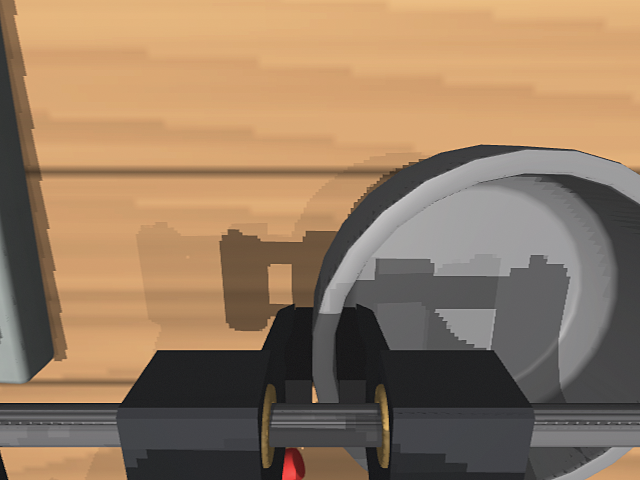

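View pics/f_side.png

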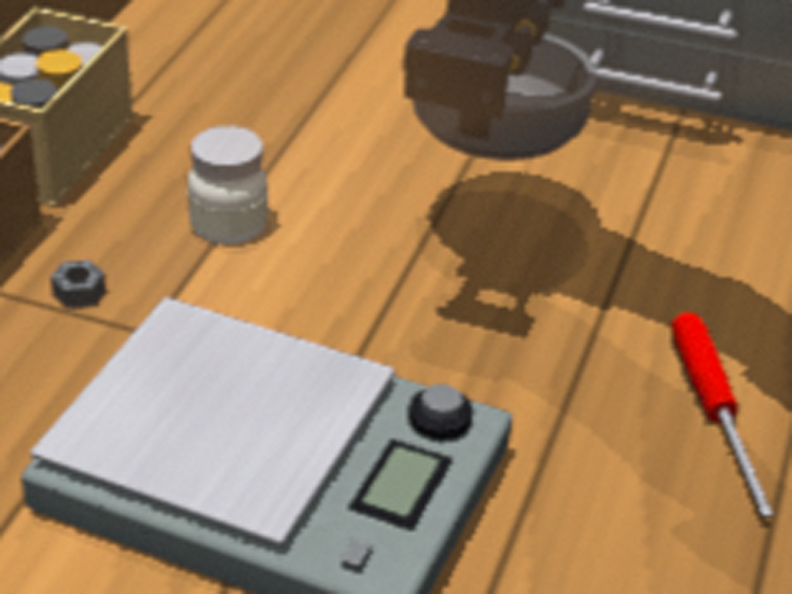

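The bowl is held at the rim, level and clear of the bench. Next I'll check the plate estimate with an overlay on the earlier images.

Run:
```python
from h import *
import pickle
a,b=pickle.load(open("cams.pkl","rb"))
out=np.zeros((600,800,3),np.uint8);k=0
for p,box,s in ((a,(228,210,150,95),2.6),(b,(240,180,160,120),2.5)):
    x0,y0,ww,hh=box;s=5.2 if k==0 else 5.0
    im=cv2.resize(p["color"][y0:y0+hh,x0:x0+ww,::-1],None,fx=s,fy=s,interpolation=cv2.INTER_CUBIC).copy()
    for (cx,cy,yw),col in (((.6225,-.0042,-3.3),(0,0,255)),((.6225,-.009,-3.3),(0,255,0))):
        R=Ro.from_euler("z",yw,degrees=True).as_matrix()
        q=[[sx*.09,sy*.09,.052] for sx,sy in ((1,1),(1,-1),(-1,-1),(-1,1))]
        q=np.array(q)@R.T+[cx,cy,0]
        cv2.polylines(im,[((proj(p,q)-[x0,y0]+.5)*s).astype(int)],True,col,1)
        t=np.linspace(0,6.28,40)
        q=np.c_[-.132+.014*np.cos(t),-.068+.014*np.sin(t),0*t+.058]@R.T+[cx,cy,0]
        cv2.polylines(im,[((proj(p,q)-[x0,y0]+.5)*s).astype(int)],True,col,1)
    cv2.imwrite(f"pics/g{k}.png",im);k+=1
```

```text
(no output)
```

View pics/g0.png

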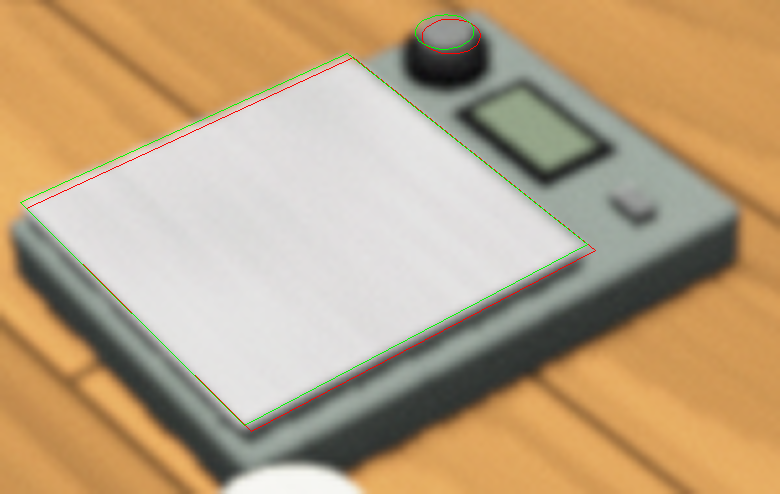

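View pics/g1.png

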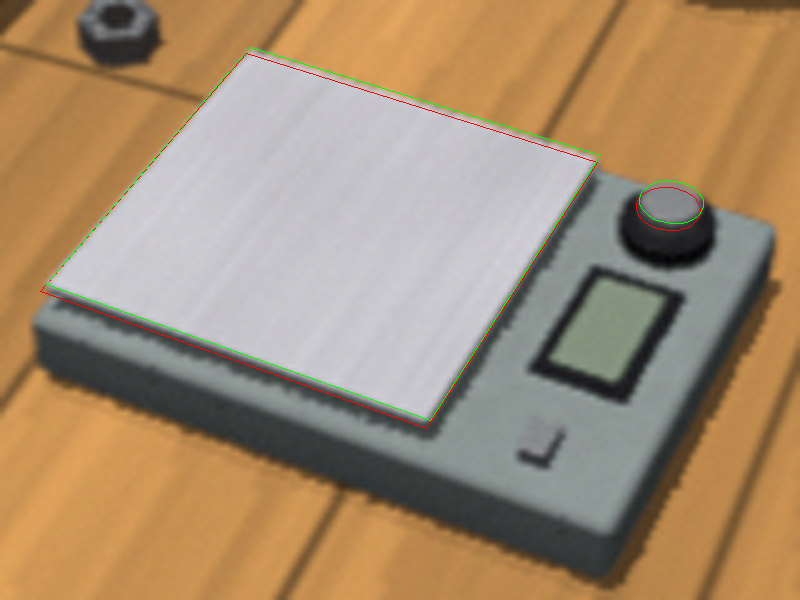

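```bash
python3 -m creep '[3,-12,-15,0,0.4,0, 7,-24,-12,0,0,0, 8,-32,-10,0,0,0, 9,-34,-5,0,0,0, 9,-34,0,0,0,0]';python3 -m creep '[9,-34,0,0,0,0, 9,-34,0,0,0,0, 9,-34,0,0,0,0, 9,-28,0,0,0,0, 5,-16,0,0,0,0]';python3 -c "
from h import *
rel([.624,.0595,.10],0)"
```

```text
clock: 6.12
tool_pos: [0.5656, -0.1616, 0.1632]
eef_rot: [1.0, -0.01, -0.002, 0.003]
contact_force: [0.6, -0.2, -1.8]
opening: 0.09
clock: 6.53
tool_pos: [0.6078, -0.003, 0.1568]
eef_rot: [1.0, -0.008, -0.006, 0.0]
contact_force: [0.2, -0.1, -1.2]
opening: 0.087
t 6.53 pos [ 0.6078 -0.003   0.1568] yaw -0.88 op 7.7 F [ 0.2 -0.1 -1.2] zaxis [-0.012 -0.001 -1.   ]
tool mm [ 15.9 -62.8  56.5]
rotvec deg [ 0.05  0.68 -0.88]
```

```bash
python3 -m creep '[5,-18,5,0,0.6,-0.8, 5,-18,5,0,0,0, 3,-14,10,0,0,0, 1,-5,10,0,0,0, 0,0,5,0,0,0]';python3 - <<'E'
from h import *
rel([.624,.0595,.10],0)
for n in ("side","wrist"):
    w=snapshot(n);cv2.imwrite(f"pics/h_{n}.png",w["color"][:,:,::-1])
E
```

```text
clock: 6.95
tool_pos: [0.6205, 0.0636, 0.1145]
eef_rot: [1.0, 0.005, -0.003, -0.002]
contact_force: [0.1, 0.4, -1.1]
opening: 0.084
t 6.95 pos [0.6205 0.0636 0.1145] yaw 0.56 op 7.4 F [ 0.1  0.4 -1.1] zaxis [-0.006  0.003 -1.   ]
tool mm [ 3.5  4.2 14.5]
rotvec deg [-0.19  0.36  0.56]
```

View pics/h_side.png

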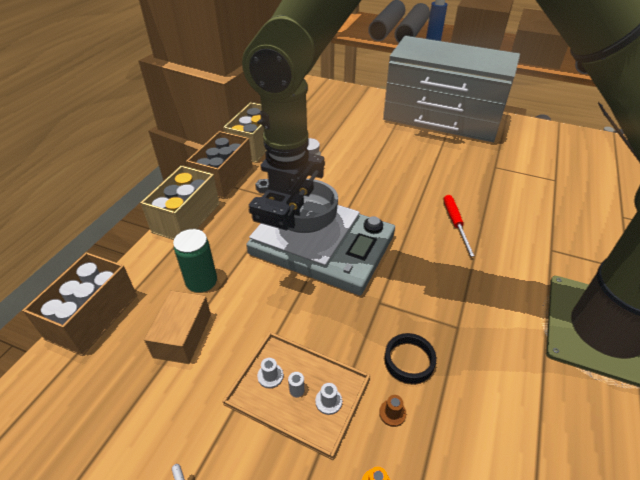

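View pics/h_wrist.png

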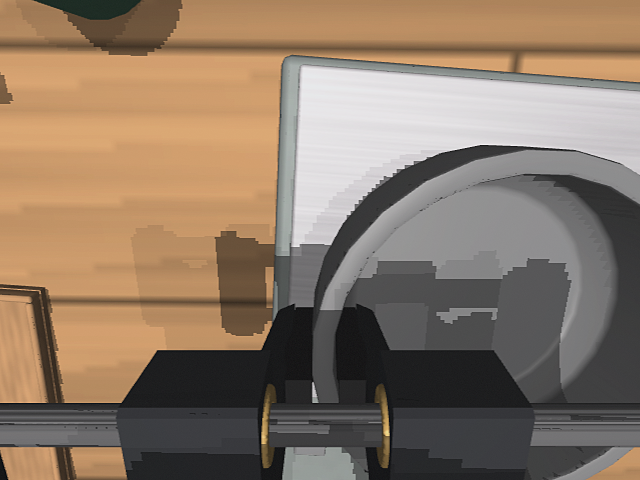

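```bash
python3 -m creep '[3,3,3,-0.2,0.3,0.5, 0,1,3,0,0,0, 0,0,3,0,0,0, 0,0,0,0,0,0]';python3 - <<'E'
from h import *
rel([.624,.0595,.0806],0)
w=snapshot("wrist");cv2.imwrite("pics/i_wrist.png",w["color"][:,:,::-1])
R=Ro.from_euler("z",-3.3,degrees=True).as_matrix()
print(proj(w,np.array([[.09,.09,.052],[.09,0,.052],[0.0,.09,.052]])@R.T+[.6215,-.0065,0]).round(0))
E
```

```text
clock: 7.38
tool_pos: [0.6232, 0.0498, 0.1053]
eef_rot: [1.0, -0.005, -0.001, 0.003]
contact_force: [-0.6, 0.0, -1.4]
opening: 0.087
t 7.38 pos [0.6232 0.0498 0.1053] yaw -0.59 op 7.6 F [-0.6  0.  -1.4] zaxis [-0.002 -0.007 -1.   ]
tool mm [ 0.7 -9.9 24.6]
rotvec deg [ 0.38  0.1  -0.59]
[[254.  76.]
 [460.  86.]
 [255. 269.]]
```

View pics/i_wrist.png

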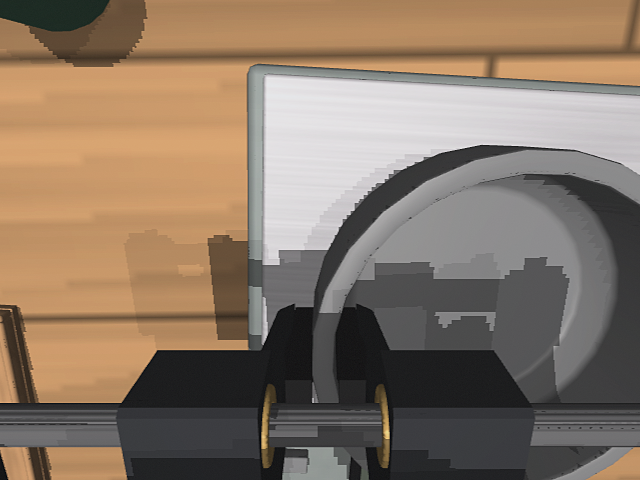

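```bash
python3 -m creep '[0,-4,5,0.3,0,-0.5, 0,-2,5,0,0,0, 0,0,3,0,0,0, 0,0,0,0,0,0]';python3 - <<'E'
from h import *
rel([.624,.057,.0806],0)
E
```

```text
clock: 7.77
tool_pos: [0.6241, 0.0552, 0.0923]
eef_rot: [1.0, -0.001, 0.0, 0.0]
contact_force: [-0.1, -0.1, -1.9]
opening: 0.09
t 7.77 pos [0.6241 0.0552 0.0923] yaw -0.13 op 7.9 F [-0.1 -0.1 -1.9] zaxis [ 0.001 -0.001 -1.   ]
tool mm [-0.2 -1.8 11.7]
rotvec deg [ 0.05 -0.04 -0.13]
```

```bash
python3 -m creep '[0,-1,3,0,0,0, 0,0,3,0,0,0, 0,0,2,0,0,0, 0,0,1,0,0,0, 0,0,0,0,0,0]';python3 - <<'E'
from h import *
rel([.624,.057,.0806],0)
E
```

```text
clock: 8.18
tool_pos: [0.6249, 0.0576, 0.0834]
eef_rot: [1.0, -0.0, 0.001, 0.0]
contact_force: [-1.0, -0.2, 2.8]
opening: 0.092
t 8.18 pos [0.6249 0.0576 0.0834] yaw -0.03 op 8.1 F [-1.  -0.2  2.8] zaxis [ 0.002 -0.    -1.   ]
tool mm [-0.9  0.6  2.8]
rotvec deg [ 0.   -0.14 -0.03]
```

```bash
python3 -m creep '[0,0,1,0,0,0, 0,0,0,0,0,0]'; python3 -m creep '[0,0,0,0,0,0, 0,0,0,0,0,0, 0,0,0,0,0,0]' 14;python3 -m creep '[0,0,0,0,0,0, 0,0,0,0,0,0, 0,0,0,0,0,0]' 36;python3 - <<'E'
from h import *
rel([.624,.057,.0806],0)
E
```

```text
clock: 8.35
tool_pos: [0.6252, 0.0577, 0.083]
eef_rot: [1.0, -0.0, 0.002, -0.0]
contact_force: [-1.8, 1.0, 2.2]
opening: 0.087
clock: 8.6
tool_pos: [0.6255, 0.0572, 0.0829]
eef_rot: [1.0, -0.001, 0.002, 0.0]
contact_force: [0.4, 0.4, -0.1]
opening: 0.164
clock: 8.85
tool_pos: [0.6255, 0.0567, 0.0826]
eef_rot: [1.0, -0.001, 0.002, 0.0]
contact_force: [-0.7, 0.2, 0.4]
opening: 0.359
t 8.85 pos [0.6255 0.0567 0.0826] yaw -0.08 op 31.6 F [-0.7  0.2  0.4] zaxis [ 0.004 -0.001 -1.   ]
tool mm [-1.5 -0.3  2. ]
rotvec deg [ 0.04 -0.22 -0.08]
```

Released; now I'll retreat straight up and check where the bowl sits.

```bash
python3 -m creep '[0,0,-10,0,0,0, 0,0,-20,0,0,0, 0,0,-30,0,0,0, 0,0,-25,0,0,0, -25,10,-5,0,0,0]'; python3 -m creep '[-35,20,0,0,0,0, -35,20,0,0,0,0, -25,15,0,0,0,0, -10,10,0,0,0,0, 0,0,0,0,0,0]' 0 20;python3 - <<'E'
from h import *
rel([.4858,-.0668,.10],0)
for n in ("side","wrist"):
    w=snapshot(n);cv2.imwrite(f"pics/j_{n}.png",w["color"][:,:,::-1])
crop(snapshot("side")["color"],230,150,190,150,4,"j_side.png")
crop(snapshot("scene")["color"],220,170,160,130,4.5,"j_scene.png")
E
```

```text
clock: 9.27
tool_pos: [0.6026, 0.0491, 0.1757]
eef_rot: [1.0, 0.001, 0.002, -0.0]
contact_force: [1.7, 0.1, 0.3]
opening: 0.408
clock: 9.68
tool_pos: [0.4922, -0.0192, 0.1818]
eef_rot: [1.0, 0.001, 0.006, -0.0]
contact_force: [0.1, 0.2, 0.5]
opening: 0.056
t 9.68 pos [ 0.4922 -0.0192  0.1818] yaw 0.07 op 5.0 F [0.1 0.2 0.5] zaxis [ 0.012  0.001 -1.   ]
tool mm [-7.5 47.6 81.6]
rotvec deg [-0.05 -0.71  0.07]
```

View pics/j_side.png

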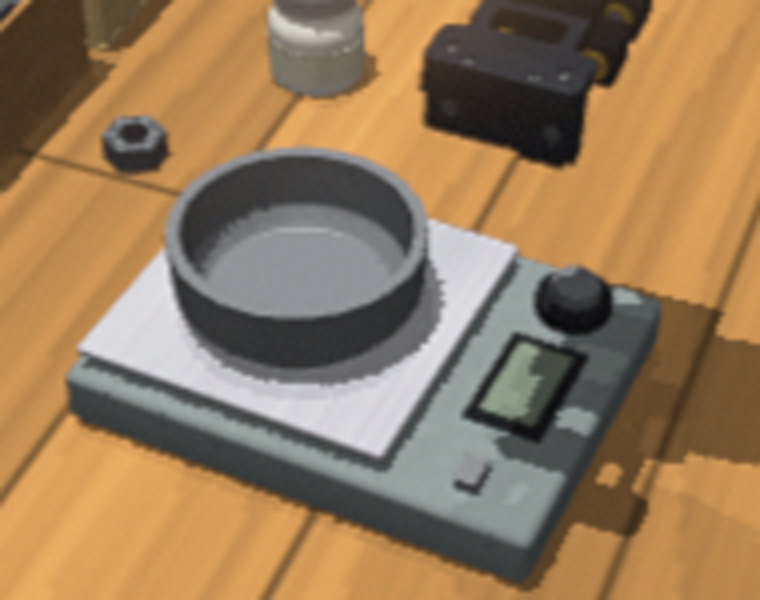

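View pics/j_scene.png

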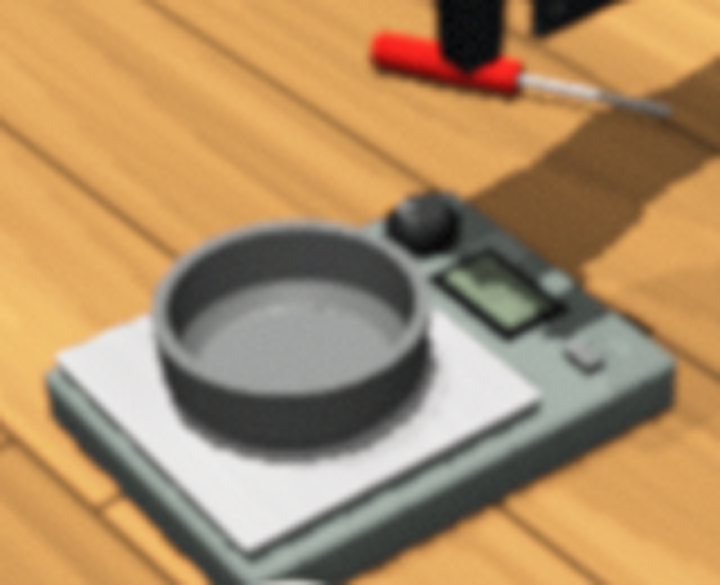

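View pics/j_wrist.png

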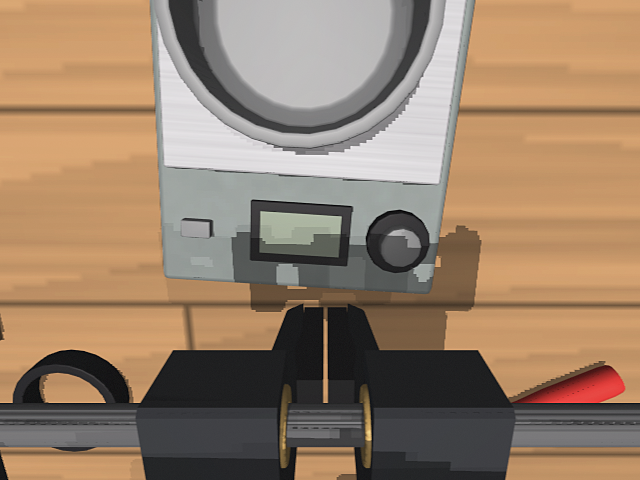

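Run:
```python
from h import *
import pickle
from scipy.optimize import least_squares
a,b=pickle.load(open("cams.pkl","rb"))
sc=lambda p:(220+p[0]/4.5,170+p[1]/4.5)
si=lambda p:(230+p[0]/4,150+p[1]/4)
t=np.linspace(0,6.283,400)
def fit(cam,f,ext): # extremes left,right,top,bottom
    e=np.array([f((ext[0],0))[0],f((ext[1],0))[0],f((0,ext[2]))[1],f((0,ext[3]))[1]])
    def r(v):
        u=proj(cam,np.c_[v[0]+.07*np.cos(t),v[1]+.07*np.sin(t),0*t+.102])
        return np.array([u[:,0].min(),u[:,0].max(),u[:,1].min(),u[:,1].max()])-e
    s=least_squares(r,[.62,0]);return s.x,s.fun
print("scene",fit(a,sc,(153,432,220,396)))
print("side",fit(b,si,(167,430,148,322)))
w=snapshot("wrist")
R=Ro.from_euler("z",-3.3,degrees=True).as_matrix()
for uv in ((165,167),(440,183)):print(back(w,uv,.052))
for z in (.055,.06):print("tare",back(w,(402,244),z))
for c in ([.6215,-.0065,0],[.6215,-.009,0]):print(np.array([[-.09,.09,.052],[-.09,-.09,.052],[-.132,-.068,.058]])@R.T+c, )
print("near rim", back(w,(303,149),.102))
```

```text
scene (array([ 0.6254424, -0.0017673]), array([-0.52372452,  0.5230371 , -0.11777508,  0.02346852]))
side (array([ 0.62136204, -0.00224322]), array([-0.5262782 ,  0.53014287,  0.03259764, -0.10388361]))
[0.54170018 0.08686044 0.052     ]
[ 0.53261305 -0.09053414  0.052     ]
tare [ 0.49197967 -0.06782824  0.055     ]
tare [ 0.49351511 -0.06688684  0.06      ]
[[ 0.53683     0.08853153  0.052     ]
 [ 0.52646847 -0.09117     0.052     ]
 [ 0.48580453 -0.06678879  0.058     ]]
[[ 0.53683     0.08603153  0.052     ]
 [ 0.52646847 -0.09367     0.052     ]
 [ 0.48580453 -0.06928879  0.058     ]]
near rim [ 0.55764438 -0.00449355  0.102     ]
```

```bash
python3 -m creep '[-2,18,15,0,-0.7,0, -2,16,20,0,0,0, 0,8,25,0,0,0, 0,2,18,0,0,0, 0,0,5,0,0,0]' 0 20;python3 -m creep '[0,0,0,0,0,0, 0,0,0,0,0,0]';python3 - <<'E'
from h import *
rel([.488,-.067,.06],0)
w=snapshot("wrist");cv2.imwrite("pics/k_wrist.png",w["color"][:,:,::-1])
w=snapshot("side");crop(w["color"],300,150,130,110,5,"k_side.png")
E
```

```text
clock: 10.35
tool_pos: [0.5048, -0.0542, 0.0958]
eef_rot: [1.0, 0.009, 0.009, -0.003]
contact_force: [0.1, -0.7, 0.2]
opening: 0.008
clock: 10.52
tool_pos: [0.5058, -0.0527, 0.0942]
eef_rot: [1.0, 0.01, 0.008, -0.004]
contact_force: [0.8, 0.3, 0.7]
opening: 0.003
t 10.52 pos [ 0.5058 -0.0527  0.0942] yaw 1.1 op 0.3 F [0.8 0.3 0.7] zaxis [ 0.017  0.007 -1.   ]
tool mm [-18.6  14.2  33.8]
rotvec deg [-0.41 -0.96  1.1 ]
```

View pics/k_wrist.png

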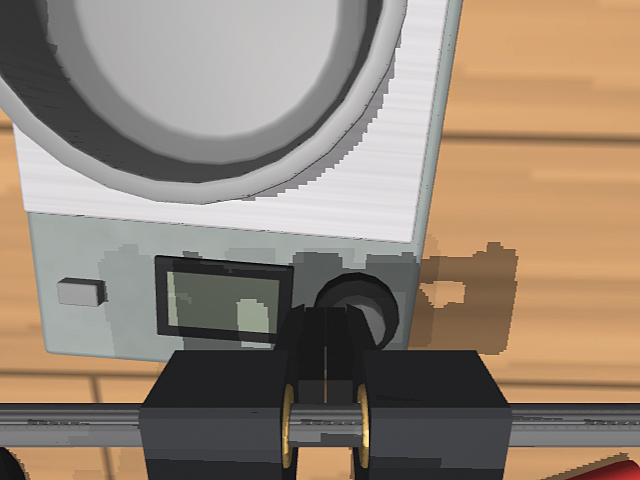

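View pics/k_side.png

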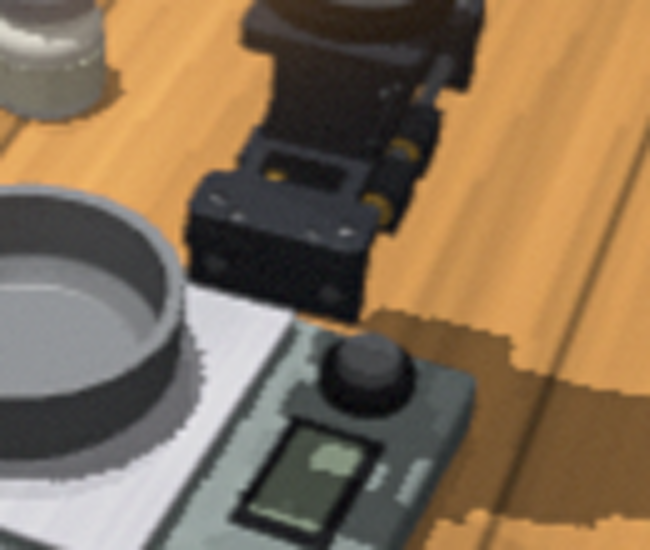

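```bash
python3 -m creep '[-10,7,0,-0.4,-0.9,1, -5,4,0,0,0,0, 0,0,0,0,0,0]';python3 -c "
from h import *
rel([.488,-.067,.06],0)"
```

```text
clock: 10.87
tool_pos: [0.4913, -0.0637, 0.0969]
eef_rot: [1.0, 0.001, 0.002, 0.0]
contact_force: [0.1, -0.3, 0.0]
opening: 0.004
t 10.87 pos [ 0.4913 -0.0637  0.0969] yaw 0.14 op 0.3 F [ 0.1 -0.3  0. ] zaxis [ 0.005 -0.001 -1.   ]
tool mm [-3.5  3.2 36.9]
rotvec deg [ 0.03 -0.28  0.14]
```

```bash
python3 -m creep '[-3,2,6,0,-0.2,0, -1,1,8,0,-0.2,0, 0,0,8,0,0,0, 0,0,4,0,0,0, 0,0,0,0,0,0]';python3 -c "
from h import *
rel([.488,-.067,.06],0)"
```

```text
clock: 11.28
tool_pos: [0.4871, -0.0677, 0.0695]
eef_rot: [1.0, 0.001, -0.0, 0.0]
contact_force: [-0.2, 0.2, 0.2]
opening: 0.002
t 11.28 pos [ 0.4871 -0.0677  0.0695] yaw 0.07 op 0.1 F [-0.2  0.2  0.2] zaxis [-0.001 -0.001 -1.   ]
tool mm [ 0.9 -0.7  9.5]
rotvec deg [0.05 0.04 0.07]
```

```bash
python3 -m creep '[0,0,3,0,0,0, 0,0,3,0,0,0, 0,0,2,0,0,0, 0,0,1,0,0,0]'; python3 -m creep '[0,0,2,0,0,0, 0,0,2,0,0,0, 0,0,2,0,0,0]'
```

```text
clock: 11.62
tool_pos: [0.4871, -0.0675, 0.0589]
eef_rot: [1.0, 0.001, -0.001, 0.0]
contact_force: [-0.2, -0.7, 2.8]
opening: 0.004
clock: 11.87
tool_pos: [0.4872, -0.0675, 0.0539]
eef_rot: [1.0, 0.001, -0.0, 0.0]
contact_force: [-3.2, 0.7, 38.0]
opening: 0.003
```

Run:
```python
from h import *
rel([.488,-.067,.06],0)
crop(snapshot("side")["color"],300,150,130,110,5,"l_side.png")
```

```text
t 11.87 pos [ 0.4872 -0.0675  0.0539] yaw 0.08 op 0.3 F [-3.2  0.7 38. ] zaxis [-0.001 -0.001 -1.   ]
tool mm [ 0.8 -0.5 -6.1]
rotvec deg [0.04 0.03 0.08]
```

View pics/l_side.png

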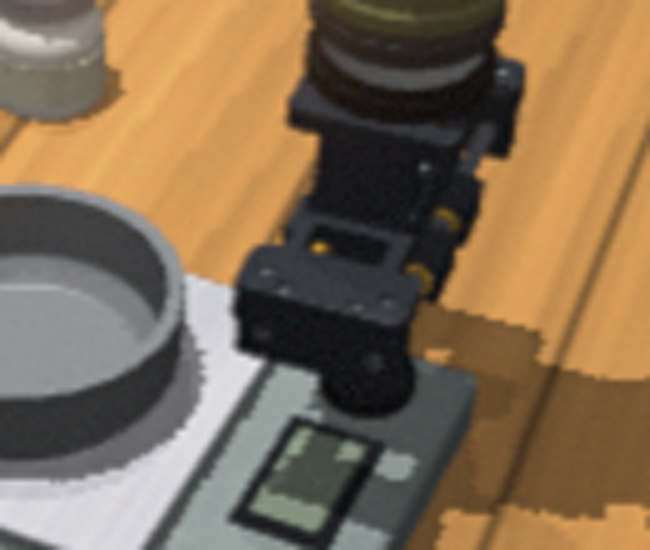

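```bash
python3 -m creep '[0,0,-3,0,0,0, 0,0,-6,0,0,0, 0,0,-15,0,0,0, 0,0,-25,0,0,0, 0,0,-25,0,0,0]'
python3 - <<'E'
from h import *
rel([.5427,.326,.12],-2.6)
p=snapshot("side");crop(p["color"],300,150,130,110,5,"m_side.png")
p=snapshot("wrist");crop(p["color"],0,0,640,480,1.2,"m_wrist.png")
E
```

```text
clock: 12.33
tool_pos: [0.4849, -0.0669, 0.1278]
eef_rot: [1.0, 0.001, -0.004, -0.0]
contact_force: [0.5, -0.8, 0.8]
opening: 0.002
t 12.33 pos [ 0.4849 -0.0669  0.1278] yaw 0.12 op 0.1 F [ 0.5 -0.8  0.8] zaxis [-0.008  0.    -1.   ]
tool mm [  58.7 -392.8    7.4]
rotvec deg [0.   0.43 2.72]
```

View pics/m_side.png

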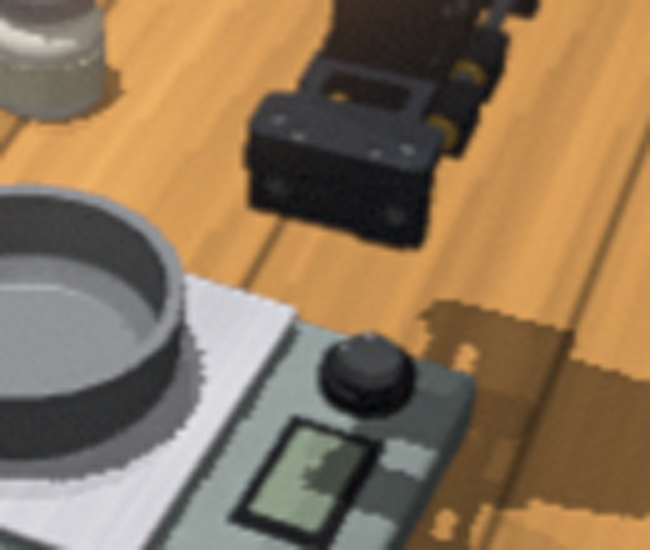

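View pics/m_wrist.png

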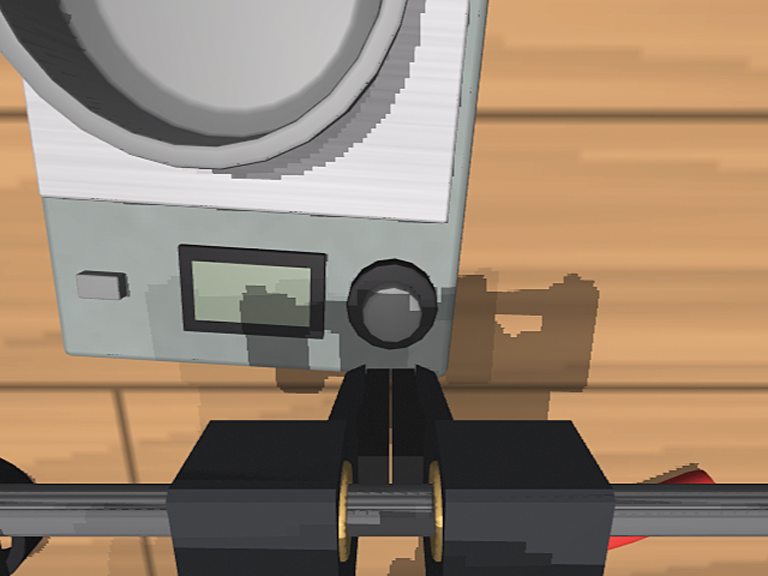

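```bash
python3 -m creep '[2,-20,-8,0,0.4,2.5, 3,-38,-6,0,0,0, 3,-40,0,0,0,0, 3,-40,0,0,0,0, 4,-40,0,0,0,0]' 64 30; python3 -m creep '[8,-40,0,0,0,0, 8,-40,0,0,0,0, 8,-38,0,0,0,0, 8,-30,0,0,0,0, 2,-12,0,0,0,0]'
python3 - <<'E'
from h import *
rel([.5427,.326,.12],-2.6)
E
```

```text
clock: 12.85
tool_pos: [0.511, 0.1027, 0.1437]
eef_rot: [0.999, -0.034, 0.004, 0.004]
contact_force: [0.9, -0.8, 1.0]
opening: 0.36
clock: 13.27
tool_pos: [0.5532, 0.2764, 0.1386]
eef_rot: [1.0, -0.029, 0.003, 0.003]
contact_force: [-0.0, 1.1, -0.1]
opening: 0.724
t 13.27 pos [0.5532 0.2764 0.1386] yaw -3.29 op 63.8 F [-0.   1.1 -0.1] zaxis [ 0.005 -0.005 -1.   ]
tool mm [-13.4 -49.1  18.3]
rotvec deg [ 0.3  -0.3  -0.69]
```

```bash
python3 -m creep '[-5,-20,0,0.3,-0.3,-0.6, -4,-15,0,0,0,0, -2,-8,0,0,0,0, 0,0,0,0,0,0]' 64 30
python3 - <<'E'
from h import *
rel([.5427,.326,.12],-2.6)
p=snapshot("wrist");crop(p["color"],0,0,640,480,1.2,"n_wrist.png")
print((proj(p,[[.5427,.326,.045],[.4897,.3323,.045],[.433,.331,.045]])*1.2).round(0))
E
```

```text
clock: 13.6
tool_pos: [0.542, 0.3284, 0.1339]
eef_rot: [1.0, -0.019, -0.001, -0.001]
contact_force: [0.5, 0.6, -0.6]
opening: 0.723
t 13.6 pos [0.542  0.3284 0.1339] yaw -2.16 op 63.7 F [ 0.5  0.6 -0.6] zaxis [-0.003  0.001 -1.   ]
tool mm [ 0.8  2.4 13.9]
rotvec deg [-0.07  0.16  0.44]
[[392. 300.]
 [384. 397.]
 [391. 488.]]
```

View pics/n_wrist.png

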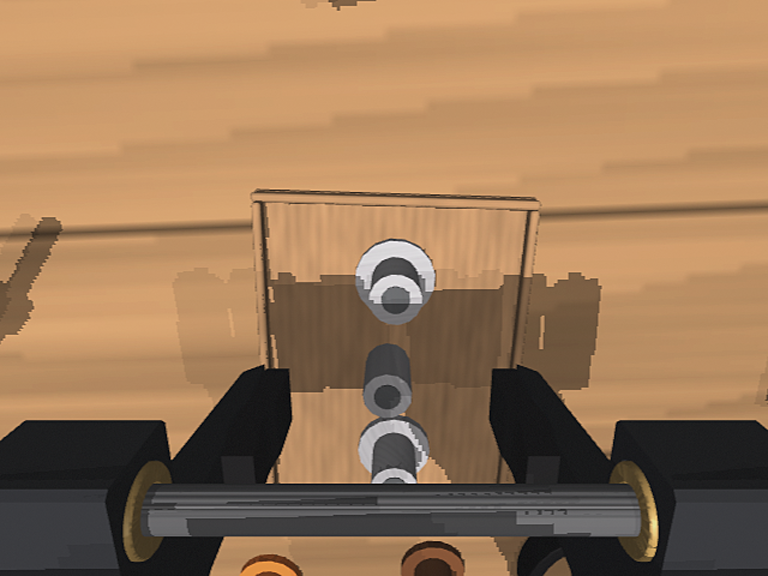

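Wrist view: B1 is the flanged bushing with a white flange at (396,300). The plain sleeve is at (387,397), the second flanged bushing at (392,490), and the brown and orange look-alikes lie outside the tray. My predictions match within about 2 mm, so I'll descend on B1.

```bash
python3 -m creep '[0,2,15,0,0.2,0.4, 0,1,20,0,0,0, 0,0,25,0,0,0, 0,0,14,0,0,0, 0,0,5,0,0,0]' 64 30;python3 -m creep '[0,0,0,0,0,0]'
python3 - <<'E'
from h import *
rel([.5427,.325,.017],-2.6)
E
```

```text
clock: 14.07
tool_pos: [0.5461, 0.3154, 0.0538]
eef_rot: [1.0, -0.027, 0.003, 0.002]
contact_force: [0.5, -0.2, -0.2]
opening: 0.727
clock: 14.15
tool_pos: [0.5457, 0.313, 0.0525]
eef_rot: [1.0, -0.028, 0.002, 0.003]
contact_force: [-0.0, 0.2, 0.6]
opening: 0.73
t 14.15 pos [0.5457 0.313  0.0525] yaw -3.22 op 64.3 F [-0.   0.2  0.6] zaxis [ 0.004 -0.007 -1.   ]
tool mm [ -3.8 -12.   35.4]
rotvec deg [ 0.38 -0.25 -0.62]
```

```bash
python3 -m creep '[-2,-7,0,0.4,-0.2,-0.5, -1,-2,0,0,0,0, 0,0,0,0,0,0]'
python3 - <<'E'
from h import *
rel([.5427,.325,.017],-2.6)
E
```

```text
clock: 14.4
tool_pos: [0.5446, 0.3205, 0.0541]
eef_rot: [1.0, -0.025, 0.001, -0.0]
contact_force: [0.8, 0.4, -0.4]
opening: 0.726
t 14.4 pos [0.5446 0.3205 0.0541] yaw -2.86 op 63.9 F [ 0.8  0.4 -0.4] zaxis [ 0.002  0.    -1.   ]
tool mm [-2.2 -4.4 37.1]
rotvec deg [-0.01 -0.13 -0.26]
```

```bash
python3 -m creep '[-1,-4,10,0,0,-0.2, -1,-1,10,0,0,0, 0,0,8,0,0,0, 0,0,3,0,0,0, 0,0,0,0,0,0]'
python3 - <<'E'
from h import *
rel([.5427,.325,.017],-2.6)
E
```

```text
clock: 14.82
tool_pos: [0.544, 0.3281, 0.0223]
eef_rot: [1.0, -0.022, 0.003, -0.002]
contact_force: [0.6, -0.0, -0.5]
opening: 0.724
t 14.82 pos [0.544  0.3281 0.0223] yaw -2.56 op 63.8 F [ 0.6 -0.  -0.5] zaxis [ 0.006  0.003 -1.   ]
tool mm [-1.2  3.2  5.3]
rotvec deg [-0.2  -0.34  0.05]
```

```bash
python3 -m creep '[-1,2,3,-0.2,-0.3,0, 0,0,2,0,0,0, 0,0,0,0,0,0]'; python3 -m creep '[0,0,0,0,0,0, 0,0,0,0,0,0, 0,0,0,0,0,0, 0,0,0,0,0,0, 0,0,0,0,0,0]' 10 30
python3 - <<'E'
from h import *
rel([.5427,.325,.017],-2.6)
E
```

```text
clock: 15.07
tool_pos: [0.5424, 0.3257, 0.0161]
eef_rot: [1.0, -0.022, -0.0, 0.001]
contact_force: [0.5, -0.1, -0.0]
opening: 0.728
clock: 15.48
tool_pos: [0.5431, 0.3255, 0.0168]
eef_rot: [1.0, -0.023, 0.0, 0.0]
contact_force: [0.7, 0.5, 0.5]
opening: 0.37
t 15.48 pos [0.5431 0.3255 0.0168] yaw -2.58 op 32.6 F [0.7 0.5 0.5] zaxis [ 0.    -0.001 -1.   ]
tool mm [-0.4  0.5 -0.2]
rotvec deg [ 0.05 -0.03  0.02]
```

```bash
python3 -m creep '[0,0,0,0,0,0, 0,0,0,0,0,0, 0,0,0,0,0,0]'; python3 -m creep '[0,0,-5,0,0,0, 0,0,-15,0,0,0, 0,0,-30,0,0,0, 0,0,-35,0,0,0, 0,0,-35,0,0,0]'
python3 - <<'E'
from h import *
rel([.595,0,.17],-2.6)
p=snapshot("wrist");crop(p["color"],0,0,640,480,1.2,"o_wrist.png")
E
```

```text
clock: 15.73
tool_pos: [0.5432, 0.3256, 0.017]
eef_rot: [1.0, -0.023, 0.0, 0.0]
contact_force: [-0.2, 0.4, -0.5]
opening: 0.282
clock: 16.15
tool_pos: [0.5374, 0.3226, 0.1354]
eef_rot: [1.0, -0.023, -0.008, 0.005]
contact_force: [0.6, 0.8, -1.6]
opening: 0.285
t 16.15 pos [0.5374 0.3226 0.1354] yaw -2.59 op 25.1 F [ 0.6  0.8 -1.6] zaxis [-0.015 -0.01  -1.   ]
tool mm [ 71.6 320.  -32.3]
rotvec deg [0.61 0.85 0.02]
```

View pics/o_wrist.png

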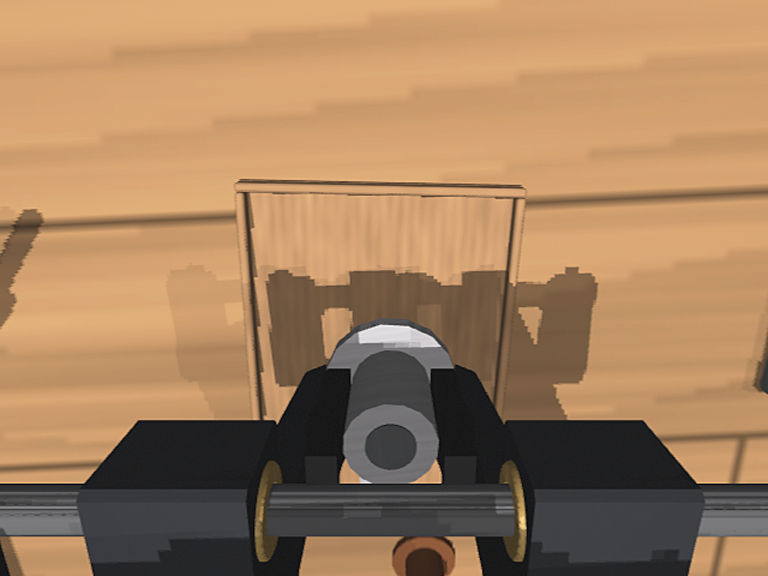

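```bash
python3 -m creep '[5,15,-15,0.6,0.8,0, 12,30,-15,0,0,0, 14,38,-5,0,0,0, 14,38,0,0,0,0, 14,38,0,0,0,0]'; python3 -m creep '[14,38,0,0,0,0, 14,38,0,0,0,0, 14,32,0,0,0,0, 8,16,0,0,0,0, 0,0,0,0,0,0]'
python3 - <<'E'
from h import *
rel([.650,-.004,.12],-2.6)
E
```

```text
clock: 16.62
tool_pos: [0.5942, 0.1762, 0.1887]
eef_rot: [1.0, -0.011, 0.011, -0.013]
contact_force: [0.8, -0.5, -1.1]
opening: 0.286
clock: 17.03
tool_pos: [0.6454, 0.0303, 0.1939]
eef_rot: [1.0, -0.018, 0.015, -0.008]
contact_force: [0.2, -0.1, -1.7]
opening: 0.287
t 17.03 pos [0.6454 0.0303 0.1939] yaw -2.09 op 25.3 F [ 0.2 -0.1 -1.7] zaxis [ 0.031  0.016 -0.999]
tool mm [ 3.6 35.4 73.4]
rotvec deg [-0.99 -1.75  0.53]
```

```bash
python3 -m creep '[2,14,4,-0.9,-1.6,0.5, 1,10,8,0,0,0, 0,5,12,0,0,0, 0,0,10,0,0,0, 0,0,0,0,0,0]'
python3 - <<'E'
from h import *
rel([.650,-.004,.12],-2.6)
p=snapshot("wrist");crop(p["color"],0,0,640,480,1.2,"p_wrist.png")
p=snapshot("scene");crop(p["color"],200,130,190,150,4,"p_scene.png")
E
```

```text
clock: 17.45
tool_pos: [0.646, 0.0026, 0.1598]
eef_rot: [1.0, -0.022, 0.002, -0.002]
contact_force: [-0.9, 0.6, -1.8]
opening: 0.284
t 17.45 pos [0.646  0.0026 0.1598] yaw -2.56 op 25.0 F [-0.9  0.6 -1.8] zaxis [ 0.004  0.004 -1.   ]
tool mm [ 4.1  6.6 39.8]
rotvec deg [-0.26 -0.23  0.04]
```

View pics/p_wrist.png

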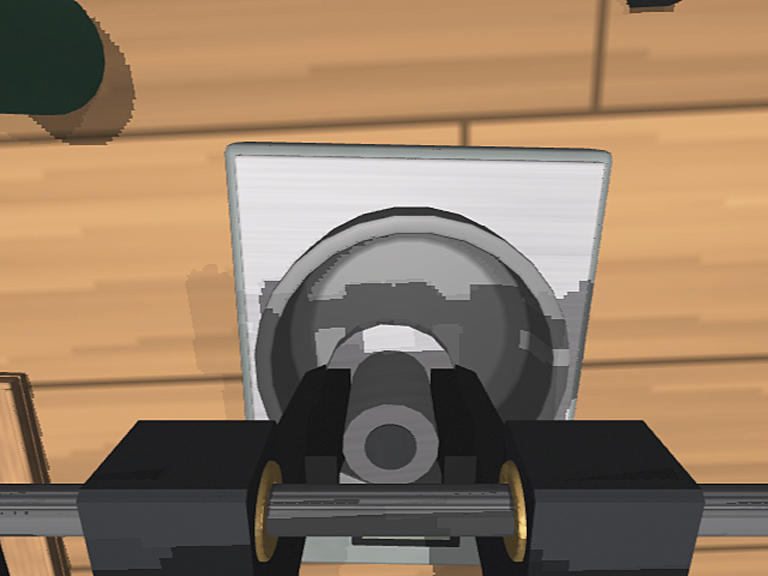

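View pics/p_scene.png

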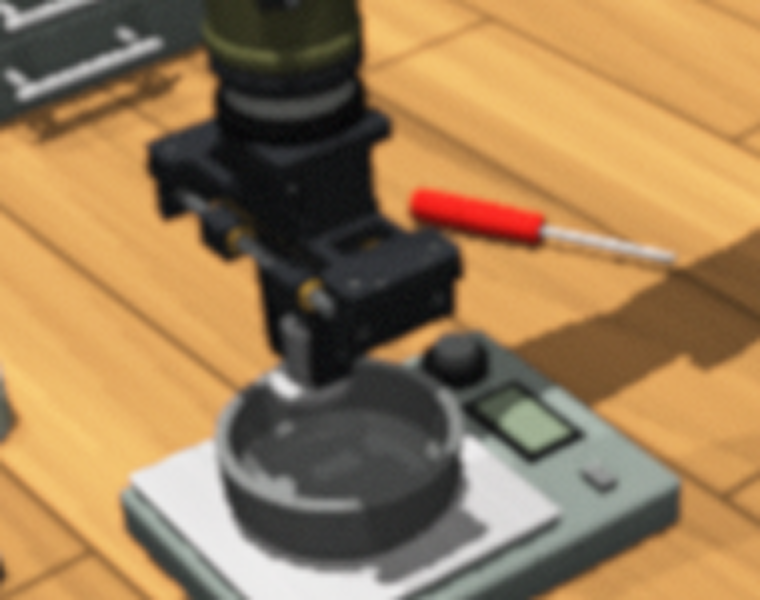

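Run:
```python
from h import *
w=snapshot("wrist")
from scipy.optimize import least_squares
P=np.array([back(w,(u/1.2,v/1.2),.102)[:2] for u,v in ((256,360),(568,360),(413,215),(300,262),(530,268))])
r=least_squares(lambda v:np.linalg.norm(P-v,axis=1)-.07,P.mean(0));print(r.x,r.fun)
P=np.array([back(w,(u/1.2,v/1.2),.052)[:2] for u,v in ((237,154),(602,160))]);print(P)
R=Ro.from_euler("z",-3.3,degrees=True).as_matrix()[:2,:2]
print("plate c",P.mean(0)-R@[.09,0])
rel([.650,-.004,.12],-2.6)
```

```text
[ 0.62295185 -0.00644733] [-0.0011061  -0.00076045  0.00110891 -0.0004019  -0.00086811]
[[ 0.71899286  0.07285535]
 [ 0.70848247 -0.10304269]]
plate c [ 0.6238869  -0.00991291]
t 17.6 pos [0.6477 0.0028 0.162 ] yaw -2.53 op 25.0 F [ 0.   0.9 -0.7] zaxis [ 0.008  0.004 -1.   ]
tool mm [ 2.3  6.9 42. ]
rotvec deg [-0.26 -0.44  0.07]
```

The wrist fit puts the bowl at (0.623, -0.0065) and the plate centre at (0.624, -0.010), so the bowl is centred within about 4 mm.

```bash
python3 -m creep '[1,6,5,-0.2,-0.4,0, 0,3,10,0,0,0, 0,1,12,0,0,0, 0,0,8,0,0,0, 0,0,0,0,0,0]'
python3 - <<'E'
from h import *
rel([.649,-.0065,.071],-2.6)
E
```

```text
clock: 18.02
tool_pos: [0.6494, -0.0055, 0.1248]
eef_rot: [1.0, -0.02, 0.002, -0.001]
contact_force: [0.7, -0.2, -0.3]
opening: 0.282
t 18.02 pos [ 0.6494 -0.0055  0.1248] yaw -2.33 op 24.9 F [ 0.7 -0.2 -0.3] zaxis [ 0.003  0.002 -1.   ]
tool mm [-0.5  1.1 53.8]
rotvec deg [-0.13 -0.18  0.27]
```

```bash
python3 -m creep '[0,1,10,-0.1,-0.2,0.2, 0,0,12,0,0,0, 0,0,10,0,0,0, 0,0,6,0,0,0, 0,0,0,0,0,0]'
python3 - <<'E'
from h import *
rel([.649,-.0065,.071],-2.6)
E
```

```text
clock: 18.43
tool_pos: [0.6486, -0.0063, 0.0813]
eef_rot: [1.0, -0.022, -0.001, -0.0]
contact_force: [0.2, -0.3, -1.3]
opening: 0.288
t 18.43 pos [ 0.6486 -0.0063  0.0813] yaw -2.54 op 25.4 F [ 0.2 -0.3 -1.3] zaxis [-0.003  0.001 -1.   ]
tool mm [ 0.4  0.2 10.3]
rotvec deg [-0.03  0.17  0.06]
```

```bash
python3 -m creep '[0,0,3,0,0.1,0, 0,0,3,0,0,0, 0,0,1,0,0,0, 0,0,0.5,0,0,0]';python3 -m creep '[0,0,1,0,0,0, 0,0,0,0,0,0]'
```

```text
clock: 18.77
tool_pos: [0.6488, -0.0062, 0.0729]
eef_rot: [1.0, -0.022, -0.0, -0.0]
contact_force: [0.3, 0.2, -1.5]
opening: 0.285
clock: 18.93
tool_pos: [0.6493, -0.0062, 0.0724]
eef_rot: [1.0, -0.022, 0.0, -0.0]
contact_force: [-0.1, 0.4, -0.2]
opening: 0.282
```

```bash
python3 -m creep '[0,0,1,0,0,0, 0,0,0.5,0,0,0, 0,0,0,0,0,0]';python3 -m creep '[0,0,1,0,0,0, 0,0,0,0,0,0]'
```

```text
clock: 19.18
tool_pos: [0.6499, -0.0062, 0.0715]
eef_rot: [1.0, -0.022, 0.001, -0.0]
contact_force: [-0.1, 0.2, -1.3]
opening: 0.287
clock: 19.35
tool_pos: [0.65, -0.0062, 0.0707]
eef_rot: [1.0, -0.022, 0.001, -0.0]
contact_force: [-0.7, -0.6, -1.3]
opening: 0.287
```

```bash
python3 -m creep '[0,0,1,0,0,0, 0,0,0.5,0,0,0, 0,0,0,0,0,0]';python3 -m creep '[0,0,1,0,0,0, 0,0,0,0,0,0]'
```

```text
clock: 19.6
tool_pos: [0.6504, -0.0062, 0.0701]
eef_rot: [1.0, -0.022, 0.002, -0.0]
contact_force: [0.4, -0.0, -1.5]
opening: 0.286
clock: 19.77
tool_pos: [0.6506, -0.0062, 0.0701]
eef_rot: [1.0, -0.022, 0.002, -0.0]
contact_force: [0.4, -0.3, -1.0]
opening: 0.291
```

```bash
python3 -m creep '[0,0,1.5,0,0,0, 0,0,1,0,0,0, 0,0,0,0,0,0]';python3 -m creep '[0,0,0,0,0,0]'
```

```text
clock: 20.02
tool_pos: [0.6509, -0.0062, 0.0702]
eef_rot: [1.0, -0.022, 0.002, -0.001]
contact_force: [0.6, 0.1, -1.7]
opening: 0.287
clock: 20.1
tool_pos: [0.651, -0.0061, 0.0701]
eef_rot: [1.0, -0.022, 0.003, -0.001]
contact_force: [-0.3, -0.2, -1.0]
opening: 0.282
```

```bash
python3 -m creep '[-1.5,0,3,0,0,0, 0,0,2,0,0,0]'; python3 -c "
from h import *
rel([.649,-.0065,.069],-2.6)"
```

```text
clock: 20.27
tool_pos: [0.6512, -0.0061, 0.0698]
eef_rot: [1.0, -0.022, 0.004, -0.001]
contact_force: [-7.0, 0.2, 15.5]
opening: 0.287
t 20.27 pos [ 0.6512 -0.0061  0.0698] yaw -2.56 op 25.3 F [-7.   0.2 15.5] zaxis [ 0.009  0.002 -1.   ]
tool mm [-2.2  0.5  0.8]
rotvec deg [-0.11 -0.51  0.04]
```

```bash
python3 -m creep '[0,0,-1,0,0,0, 0,0,0,0,0,0]'; python3 -m creep '[0,0,0,0,0,0, 0,0,0,0,0,0, 0,0,0,0,0,0]' 40; python3 -c "
from h import *
rel([.649,-.0065,.069],-2.6)"
```

```text
clock: 20.43
tool_pos: [0.6515, -0.0062, 0.0716]
eef_rot: [1.0, -0.022, 0.005, -0.001]
contact_force: [-0.1, 1.5, -1.5]
opening: 0.284
clock: 20.68
tool_pos: [0.6516, -0.0062, 0.0705]
eef_rot: [1.0, -0.022, 0.005, -0.001]
contact_force: [-0.0, -0.5, 0.3]
opening: 0.452
t 20.68 pos [ 0.6516 -0.0062  0.0705] yaw -2.57 op 39.8 F [-0.  -0.5  0.3] zaxis [ 0.01   0.001 -1.   ]
tool mm [-2.6  0.5  1.5]
rotvec deg [-0.11 -0.58  0.03]
```

Released; I'll lift straight up and look.

```bash
python3 -m creep '[0,0,-8,-0.1,-0.5,0, 0,0,-20,0,0,0, 0,0,-30,0,0,0, 0,0,-30,0,0,0, -8,-20,-5,0,0,0]';  python3 -m creep '[-20,-38,0,0,0,0, -22,-38,0,0,0,0, -25,-38,0,0,0,0, -25,-38,0,0,0,0, -25,-38,0,0,0,0]' 64
python3 - <<'E'
from h import *
rel([.433,.330,.12],-2.6)
p=snapshot("side");crop(p["color"],230,150,190,150,4,"q_side.png")
E
```

```text
clock: 21.1
tool_pos: [0.6431, 0.0083, 0.1616]
eef_rot: [1.0, -0.026, -0.003, 0.003]
contact_force: [2.0, -0.4, 0.3]
opening: 0.453
clock: 21.52
tool_pos: [0.547, 0.1921, 0.1632]
eef_rot: [0.999, -0.034, 0.004, 0.004]
contact_force: [1.4, 0.5, 0.9]
opening: 0.725
t 21.52 pos [0.547  0.1921 0.1632] yaw -3.91 op 63.9 F [1.4 0.5 0.9] zaxis [ 0.008 -0.009 -1.   ]
tool mm [-123.5 -130.1   41.2]
rotvec deg [ 0.47 -0.47 -1.31]
```

View pics/q_side.png

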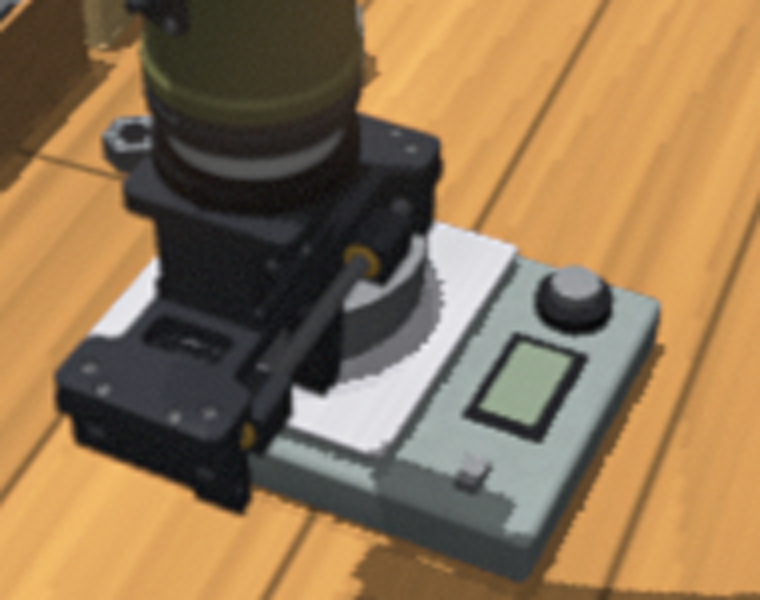

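```bash
python3 -m creep '[-25,-30,0,0.4,-0.4,-1.2, -30,-28,0,0,0,0, -30,-28,0,0,0,0, -20,-20,8,0,0,0, -8,-8,8,0,0,0]';  python3 -m creep '[0,0,0,0,0,0]'
python3 - <<'E'
from h import *
rel([.433,.330,.12],-2.6)
p=snapshot("side");crop(p["color"],230,150,190,150,4,"r_side.png")
p=snapshot("wrist");crop(p["color"],0,0,640,480,1.2,"r_wrist.png")
print((proj(p,[[.4897,.3323,.045],[.433,.331,.045]])*1.2).round(0))
E
```

```text
clock: 21.98
tool_pos: [0.4364, 0.3193, 0.1472]
eef_rot: [1.0, -0.014, -0.001, -0.005]
contact_force: [-0.5, 0.4, -1.4]
opening: 0.727
clock: 22.07
tool_pos: [0.4336, 0.3214, 0.1457]
eef_rot: [1.0, -0.011, -0.002, -0.004]
contact_force: [-0.6, -0.5, -0.3]
opening: 0.726
t 22.07 pos [0.4336 0.3214 0.1457] yaw -1.27 op 64.0 F [-0.6 -0.5 -0.3] zaxis [-0.004  0.009 -1.   ]
tool mm [-0.7 -8.3 25.8]
rotvec deg [-0.5   0.26  1.32]
[[361. 184.]
 [369. 297.]]
```

View pics/r_side.png

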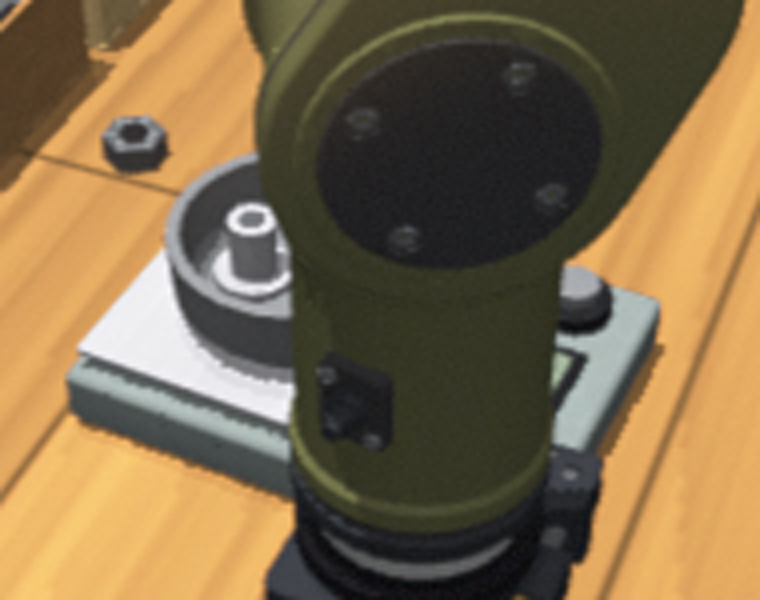

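View pics/r_wrist.png

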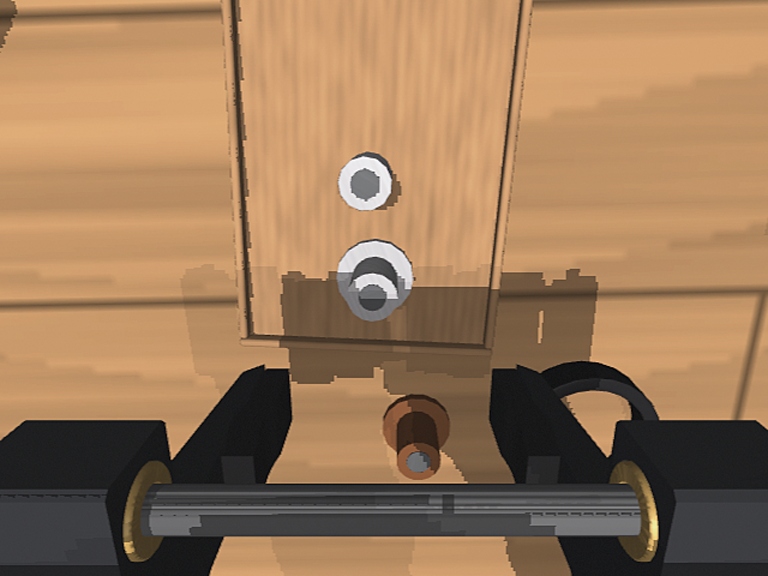

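B1 stands upright in the bowl. The wrist view shows B2, the steel flanged one, at (372,297), where I predicted it. The sleeve is at (365,185) and the brown look-alike at (417,450), outside the tray.

```bash
python3 -m creep '[0,-5,8,-0.5,0.2,1.2, 0,-3,15,0,0,0, 0,0,15,0,0,0, 0,0,10,0,0,0, 0,0,0,0,0,0]'
python3 - <<'E'
from h import *
rel([.433,.330,.017],-2.6)
E
```

```text
clock: 22.58
tool_pos: [0.4494, 0.319, 0.0974]
eef_rot: [0.999, -0.035, 0.007, 0.002]
contact_force: [-0.1, 0.8, -0.2]
opening: 0.724
t 22.58 pos [0.4494 0.319  0.0974] yaw -4.07 op 63.8 F [-0.1  0.8 -0.2] zaxis [ 0.014 -0.004 -1.   ]
tool mm [-18.3 -10.1  80.1]
rotvec deg [ 0.19 -0.81 -1.47]
```

```bash
python3 -m creep '[-10,-5,0,0.2,-0.7,-1, -6,-3,0,0,0,0, -2,-1,0,0,0,0, 0,0,0,0,0,0]'
python3 - <<'E'
from h import *
rel([.433,.330,.017],-2.6)
E
```

```text
clock: 22.92
tool_pos: [0.4332, 0.3275, 0.0976]
eef_rot: [1.0, -0.029, 0.001, 0.0]
contact_force: [0.4, 0.1, -0.3]
opening: 0.731
t 22.92 pos [0.4332 0.3275 0.0976] yaw -3.34 op 64.4 F [ 0.4  0.1 -0.3] zaxis [ 0.002 -0.001 -1.   ]
tool mm [-0.6 -2.5 80.6]
rotvec deg [ 0.04 -0.14 -0.74]
```

```bash
python3 -m creep '[0,-2,10,0,-0.1,-0.6, 0,0,14,0,0,0, 0,0,10,0,0,0, 0,0,5,0,0,0, 0,0,0,0,0,0]'
python3 - <<'E'
from h import *
rel([.433,.330,.017],-2.6)
E
```

```text
clock: 23.33
tool_pos: [0.4342, 0.3319, 0.0577]
eef_rot: [1.0, -0.022, 0.002, -0.002]
contact_force: [-0.5, 0.8, 0.3]
opening: 0.731
t 23.33 pos [0.4342 0.3319 0.0577] yaw -2.53 op 64.4 F [-0.5  0.8  0.3] zaxis [ 0.004  0.003 -1.   ]
tool mm [-1.3  2.1 40.6]
rotvec deg [-0.18 -0.23  0.07]
```

```bash
python3 -m creep '[-1,1,10,-0.2,-0.2,0, 0,0,14,0,0,0, 0,0,8,0,0,0, 0,0,4,0,0,0, 0,0,0,0,0,0]'
python3 - <<'E'
from h import *
rel([.433,.330,.017],-2.6)
E
```

```text
clock: 23.75
tool_pos: [0.4337, 0.3309, 0.019]
eef_rot: [1.0, -0.022, 0.0, 0.0]
contact_force: [-0.8, -0.3, 0.1]
opening: 0.726
t 23.75 pos [0.4337 0.3309 0.019 ] yaw -2.53 op 64.0 F [-0.8 -0.3  0.1] zaxis [ 0.001 -0.001 -1.   ]
tool mm [-0.6  1.   2. ]
rotvec deg [ 0.03 -0.05  0.07]
```

```bash
python3 -m creep '[0,1,1.5,0,0,0, 0,0,1,0,0,0]'; python3 -m creep '[0,0,0,0,0,0, 0,0,0,0,0,0, 0,0,0,0,0,0, 0,0,0,0,0,0, 0,0,0,0,0,0]' 10 30;python3 -m creep '[0,0,0,0,0,0, 0,0,0,0,0,0, 0,0,0,0,0,0]'
python3 - <<'E'
from h import *
rel([.433,.330,.017],-2.6)
E
```

```text
clock: 23.92
tool_pos: [0.4338, 0.3299, 0.0165]
eef_rot: [1.0, -0.022, 0.0, 0.0]
contact_force: [0.6, 0.3, -0.5]
opening: 0.727
clock: 24.33
tool_pos: [0.4346, 0.3303, 0.0178]
eef_rot: [1.0, -0.022, 0.001, -0.0]
contact_force: [-0.3, -0.4, -1.0]
opening: 0.37
clock: 24.58
tool_pos: [0.4347, 0.3305, 0.0181]
eef_rot: [1.0, -0.022, 0.002, -0.001]
contact_force: [0.2, 0.2, -1.1]
opening: 0.288
t 24.58 pos [0.4347 0.3305 0.0181] yaw -2.54 op 25.4 F [ 0.2  0.2 -1.1] zaxis [ 0.003  0.001 -1.   ]
tool mm [-1.7  0.6  1.1]
rotvec deg [-0.08 -0.18  0.06]
```

```bash
python3 -m creep '[0,0,-5,0,0,0, 0,0,-15,0,0,0, 0,0,-30,0,0,0, 0,0,-38,0,0,0, 0,0,-38,0,0,0]'
python3 - <<'E'
from h import *
rel([.597,-.0065,.17],-2.6)
E
```

```text
clock: 25.0
tool_pos: [0.4294, 0.327, 0.1414]
eef_rot: [1.0, -0.022, -0.006, 0.005]
contact_force: [0.9, -0.0, -0.6]
opening: 0.288
t 25.0 pos [0.4294 0.327  0.1414] yaw -2.53 op 25.4 F [ 0.9 -0.  -0.6] zaxis [-0.012 -0.01  -1.   ]
tool mm [181.8 326.  -27.3]
rotvec deg [0.59 0.64 0.07]
```

```bash
python3 -m creep '[8,14,-15,0.5,0.6,0, 16,28,-14,0,0,0, 20,36,-5,0,0,0, 20,37,0,0,0,0, 20,37,0,0,0,0]';python3 -m creep '[20,37,0,0,0,0, 20,36,0,0,0,0, 18,30,0,0,0,0, 8,15,0,0,0,0, 0,0,0,0,0,0]'
python3 - <<'E'
from h import *
rel([.597,-.0065,.17],-2.6)
E
```

```text
clock: 25.42
tool_pos: [0.5083, 0.1834, 0.1862]
eef_rot: [1.0, -0.01, 0.005, -0.008]
contact_force: [1.0, -0.3, -1.1]
opening: 0.284
clock: 25.83
tool_pos: [0.5758, 0.0471, 0.1877]
eef_rot: [1.0, -0.017, 0.008, -0.005]
contact_force: [-0.4, -0.4, -1.8]
opening: 0.289
t 25.83 pos [0.5758 0.0471 0.1877] yaw -1.97 op 25.4 F [-0.4 -0.4 -1.8] zaxis [ 0.016  0.009 -1.   ]
tool mm [22.8 53.  17.6]
rotvec deg [-0.57 -0.88  0.63]
```

```bash
python3 -m creep '[8,18,0,-0.5,-0.8,0.6, 6,14,5,0,0,0, 3,8,5,0,0,0, 1,3,5,0,0,0, 0,0,0,0,0,0]'
python3 - <<'E'
from h import *
rel([.597,-.0065,.072],-2.6)
p=snapshot("wrist");crop(p["color"],0,0,640,480,1.2,"s_wrist.png")
E
```

```text
clock: 26.25
tool_pos: [0.5898, 0.0048, 0.1722]
eef_rot: [1.0, -0.022, -0.001, -0.002]
contact_force: [-0.1, -0.0, -1.1]
opening: 0.283
t 26.25 pos [0.5898 0.0048 0.1722] yaw -2.53 op 24.9 F [-0.1 -0.  -1.1] zaxis [-0.002  0.004 -1.   ]
tool mm [  7.9  11.4 100.1]
rotvec deg [-0.2   0.14  0.07]
```

View pics/s_wrist.png

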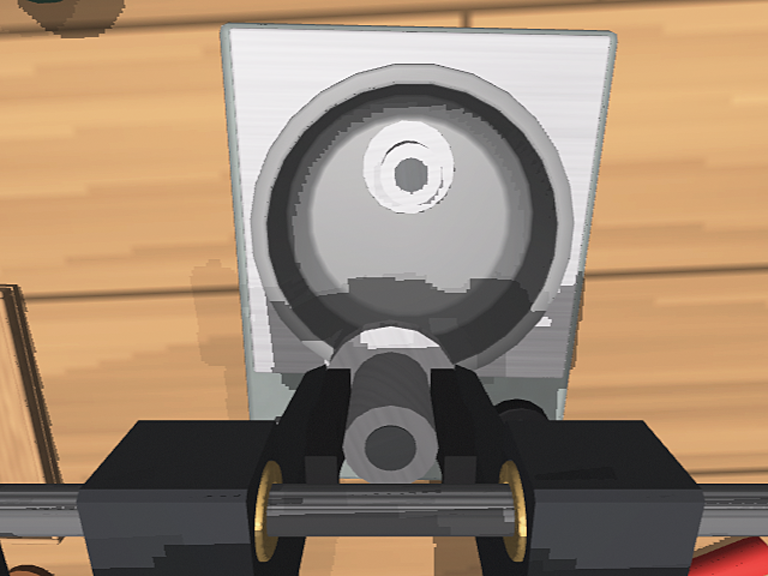

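```bash
python3 -m creep '[6,8,8,-0.2,0.1,0, 3,4,12,0,0,0, 0,0,15,0,0,0, 0,0,10,0,0,0, 0,0,0,0,0,0]'
python3 - <<'E'
from h import *
rel([.600,-.0065,.072],-2.6)
E
```

```text
clock: 26.72
tool_pos: [0.5989, -0.0027, 0.1238]
eef_rot: [1.0, -0.018, -0.0, -0.002]
contact_force: [-0.9, -0.0, -1.4]
opening: 0.29
t 26.72 pos [ 0.5989 -0.0027  0.1238] yaw -2.09 op 25.5 F [-0.9 -0.  -1.4] zaxis [ 0.     0.003 -1.   ]
tool mm [ 1.3  4.  51.8]
rotvec deg [-0.18  0.01  0.51]
```

```bash
python3 -m creep '[1,3,10,-0.2,0,0.5, 0,1,12,0,0,0, 0,0,10,0,0,0, 0,0,5,0,0,0, 0,0,0,0,0,0]'
python3 - <<'E'
from h import *
rel([.600,-.0065,.072],-2.6)
E
```

```text
clock: 27.13
tool_pos: [0.5996, -0.0062, 0.0821]
eef_rot: [1.0, -0.022, -0.001, 0.0]
contact_force: [-0.2, 0.1, -0.5]
opening: 0.286
t 27.13 pos [ 0.5996 -0.0062  0.0821] yaw -2.57 op 25.2 F [-0.2  0.1 -0.5] zaxis [-0.001 -0.    -1.   ]
tool mm [ 0.4  0.2 10.1]
rotvec deg [0.02 0.07 0.03]
```

```bash
python3 -m creep '[0,0,3,0,0,0, 0,0,3,0,0,0, 0,0,1.5,0,0,0, 0,0,0,0,0,0]'; python3 -m creep '[0,0,1.5,0,0,0, 0,0,1,0,0,0]'
```

```text
clock: 27.47
tool_pos: [0.6, -0.0062, 0.0741]
eef_rot: [1.0, -0.022, -0.0, 0.0]
contact_force: [-0.0, -0.1, -0.9]
opening: 0.287
clock: 27.63
tool_pos: [0.6006, -0.0062, 0.0722]
eef_rot: [1.0, -0.022, 0.001, 0.0]
contact_force: [-0.6, -0.4, -0.6]
opening: 0.281
```

```bash
python3 -m creep '[0,0,1.5,0,0,0, 0,0,1,0,0,0]'; python3 -m creep '[0,0,1.5,0,0,0, 0,0,0,0,0,0]'
```

```text
clock: 27.8
tool_pos: [0.6009, -0.0062, 0.071]
eef_rot: [1.0, -0.022, 0.001, -0.0]
contact_force: [-4.4, -0.2, 13.6]
opening: 0.288
clock: 27.97
tool_pos: [0.601, -0.0062, 0.0717]
eef_rot: [1.0, -0.023, 0.001, -0.0]
contact_force: [-0.1, 0.3, -1.3]
opening: 0.283
```

```bash
python3 -m creep '[0,0,1,0,0,0, 0,0,0,0,0,0]';  python3 -m creep '[0,0,0,0,0,0, 0,0,0,0,0,0, 0,0,0,0,0,0]' 40; python3 -c "
from h import *
rel([.6,-.0065,.07],-2.6)"
```

```text
clock: 28.13
tool_pos: [0.6015, -0.0062, 0.0712]
eef_rot: [1.0, -0.023, 0.002, -0.0]
contact_force: [0.8, -0.7, -0.4]
opening: 0.287
clock: 28.38
tool_pos: [0.6018, -0.0062, 0.071]
eef_rot: [1.0, -0.023, 0.002, -0.0]
contact_force: [0.2, -0.4, 0.9]
opening: 0.448
t 28.38 pos [ 0.6018 -0.0062  0.071 ] yaw -2.59 op 39.5 F [ 0.2 -0.4  0.9] zaxis [ 0.005  0.    -1.   ]
tool mm [-1.8  0.4  0.9]
rotvec deg [-0.03 -0.27  0.01]
```

```bash
python3 -m creep '[0,0,-8,0,-0.2,0, 0,0,-20,0,0,0, 0,0,-30,0,0,0, 0,0,-35,0,0,0, -5,0,-35,0,0,0]';  python3 -m creep '[-25,0,-20,0,0,0, -35,-5,0,0,0,0, -35,-10,0,0,0,0, -30,-10,0,0,0,0, 0,0,0,0,0,0]'
python3 - <<'E'
from h import *
rel([.6,-.0065,.07],-2.6)
p=snapshot("wrist");crop(p["color"],0,0,640,480,1.2,"t_wrist.png")
p=snapshot("side");crop(p["color"],150,90,320,240,2.5,"t_side.png")
p=snapshot("scene");cv2.imwrite("pics/t_scene.png",p["color"][:,:,::-1])
E
```

```text
clock: 28.8
tool_pos: [0.5921, -0.0059, 0.197]
eef_rot: [1.0, -0.022, -0.008, 0.0]
contact_force: [1.2, 0.5, -0.6]
opening: 0.454
clock: 29.22
tool_pos: [0.47, 0.0239, 0.2296]
eef_rot: [1.0, -0.024, 0.003, -0.0]
contact_force: [-0.7, 0.2, -0.2]
opening: 0.454
t 29.22 pos [0.47   0.0239 0.2296] yaw -2.77 op 40.0 F [-0.7  0.2 -0.2] zaxis [ 0.005  0.001 -1.   ]
tool mm [130.5  24.3 160.3]
rotvec deg [-0.06 -0.3  -0.17]
```

View pics/t_wrist.png

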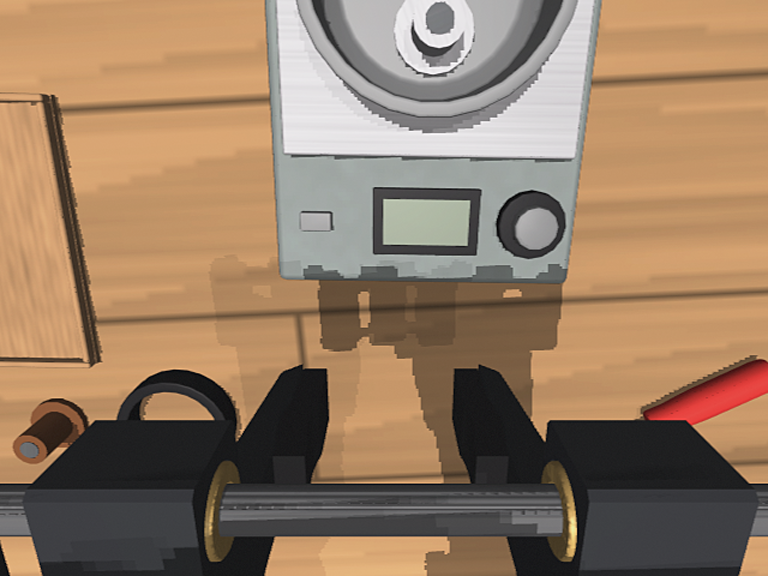

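View pics/t_side.png

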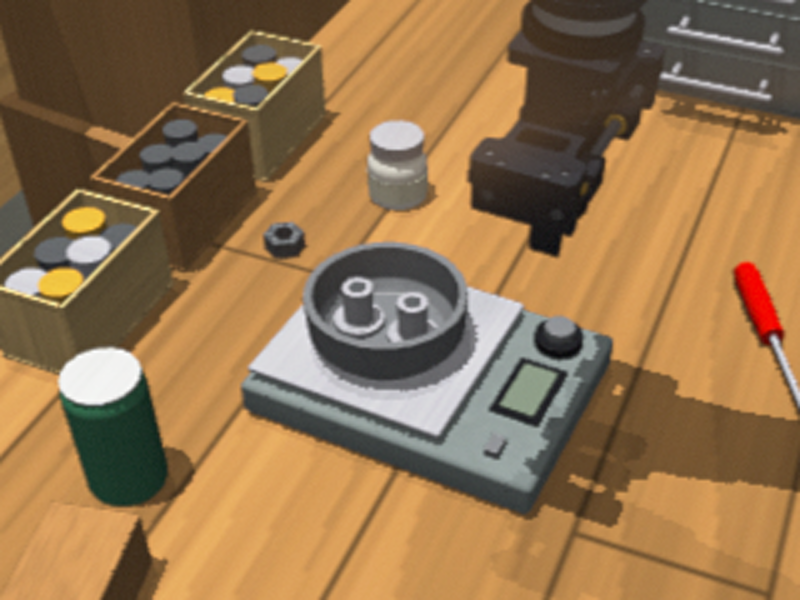

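View pics/t_scene.png

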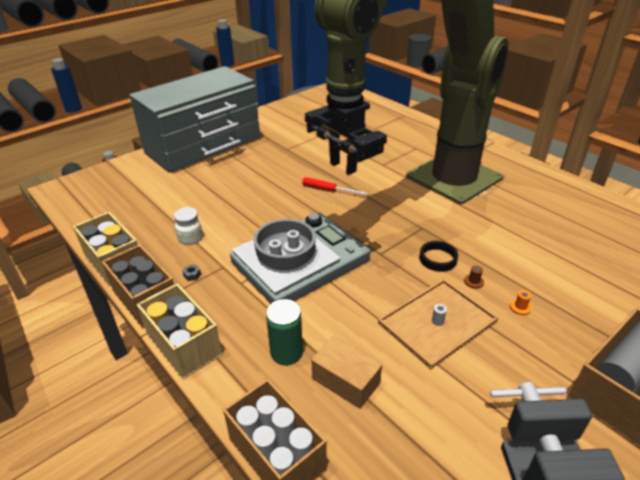

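The last pictures show both bushings upright in the bowl (side crop (358,300) and (412,315)). The bowl is still in the middle of the plate, the sleeve stands alone in the tray at scene (439,314), and the other things have not moved. The gripper is clear of everything, so I'll hand in.

```bash
python3 -m creep '[0,0,0,0,0,0, 0,0,0,0,0,0, 0,0,0,0,0,0]'; python3 -c "
from plant import finish_job
print(finish_job())"
```

```text
clock: 29.62
tool_pos: [0.4821, 0.0212, 0.2303]
eef_rot: [1.0, -0.026, 0.009, 0.0]
contact_force: [0.4, -0.1, -0.5]
opening: 0.455
the job is handed in; nothing more can be done
None
```

I set the empty bowl on the scale's plate and let go, pressed and released the tare button, then put both steel flanged bushings into the bowl. I handed the job in at about 29.6 s of the 70 s allowed.

**Final pictures:**
- Both bushings stand upright in the bowl.
- The plain sleeve is still in the tray.
- The bystanders and the brown and orange look-alikes are where they were.
- The gripper is clear of everything.
- I did not go near the power key.

**Bowl position:** it sits about 3–5 mm from the plate's centre. The cameras disagreed on this by a few millimetres.

**Tare press:** I could not read the button's travel directly. I judged it fully down from at least 5 mm of fingertip travel after first contact and a hard stop at 38 N. That force was on the fingertips and was higher than I meant it to be, close to the 40 N limit set for the arm and gripper body. The button came back up afterwards.

**Setting the bushings down:** each was lowered until it touched the bowl floor, then released. Contact peaked at about 15 N for the first and 14 N for the second.

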